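# Unhook the dot plate and stand it in the calibration foot

## Task

Set up the scanner's calibration: slide the white plate with the black dots off its peg on the rack, lifting it just enough to clear the peg's upturned tip, then stand it upright in the slot of the dark steel foot, fully down, dots facing the front of the desk. Work by feel and never force the plate or the pegs: the plate is a measuring standard. Leave the colour chart hanging where it is.

Things in the scene. Friction and masses are not known exactly. Their poses are not given: they have to be found in the camera images.
- rack: Fixed bench rack: dark base plate (115 x 212 mm, 12 mm high), two posts and a level aluminium rail (206 mm long, 16 mm deep, top at 169 mm) with two black pegs that point forward. Origin on the desk below the rail's middle; x to the back, y along the rail, z up. The pegs run along -x and are alike.
- root_left (a point): Root of the peg at rack y = +50 mm, on the rail's front face (x -8, z 159 mm). A peg is a 6 mm round bar, straight for 70 mm, then bent up about 51 degrees (9 mm on, 11 mm up) to end in an 8 mm ball. It is clamped at an upward slope between level and 0.35 rad, so the tip may stand up to 26 mm higher; each peg has its own slope, new at every start and not measured.
- root_right (a point): Root of the other peg, at rack y = -50 mm; all else as root_left. The pegs are nylon: the clamped root does not slip, but a tip gives up or down by only about 1 mm for 8 N, and nearer the root by less; along its length a peg is rigid.
- dot_plate: Calibration plate, 0.10 to 0.17 kg, hanging upright on one of the pegs, its back a few mm in front of the rail. Origin: middle of its lower edge; x through its 8 mm thickness (the dotted face looks to -x), y along its width, z up. White board, 64 mm wide, 82 mm high, with black dots; above it a black hanger 36 mm wide. 157 mm high in all.
- dot_plate_slot (a point): Middle of the upper edge of the hanger's upright slot, 115 mm above the plate's lower edge. The slot is 14 mm wide and 23 mm high (plate z = 92 to 115 mm), closed all round, and goes through the full thickness; the peg passes through it and its upper edge rests on the peg.
- dot_plate_tab (a point): Middle of the plate's ribbed black grip tab, 136 mm above its lower edge: 36 mm wide, 8 mm thick, z = 115 to 157 mm, solid. Pinch it from above across its thickness; fingertips kept above plate z = 132 mm pass over the rail and over the peg's ball.
- dot_face (a point): Point on the dotted front face of the dot plate, 50 mm above its lower edge.
- colour_chart: A second plate of the same form and frame, with coloured and grey patches and a grey hanger, on the other peg (which plate hangs on which peg varies). It stays hanging.
- foot: Fixed dark steel foot block, 74 (x) x 112 (y) x 36 mm high on a thin flange (90 x 128 mm), origin under its centre, z up. In its top is a slot along y, 69 mm long, 9.6 mm wide, 26 mm deep, with a 5 mm chamfer round the mouth. The -x side is its front: the plate's dotted face belongs to that side.
- foot_slot (a point): Centre of the slot's floor, 10 mm above the desk; axes as the foot's. A small blue vise, 54 mm high, is fixed on the desk between the rack and the foot.

How it is judged:
On the way:
1. the dot plate is off its peg, past the upturned tip, and held clear of the desk (x of dot_plate_slot in the frame of rack below -0.1 m and height (world z) of dot_plate above 0.03 m and contact force between dot_plate and rack below 0.05 N and contact force between dot_plate and the fingers above 0.5 N), for 0.1 s.
At the end, for the whole second after the job is handed in: The dot plate stands at rest in the foot's slot, its lower edge within 3 mm of the slot's floor, within 4 mm (across) and 6 mm (along) of the slot's middle, upright within 0.1 rad, dotted face on the foot's -x side; the colour chart hangs within 20 mm of where it hung (x of dot_plate in the frame of foot_slot between -0.004 and 0.004 m and y of dot_plate in the frame of foot_slot between -0.006 and 0.006 m and z of dot_plate in the frame of foot_slot below 0.003 m and angle between dot_plate's own z axis and vertical below 0.1 rad and angle between the x axis of dot_plate and the x axis of foot, either way round below 0.12 rad and x of dot_face in the frame of foot below 0 m and linear speed of dot_plate below 0.01 m/s and distance of colour_chart from where it was at the start of the episode below 0.02 m); the robot touches nothing.
It fails at once if the dot plate is forced against the rack or its pegs (more than 10 N) (contact force between dot_plate and rack above 10 N).
It fails at once if the dot plate is rammed into or dropped on the foot (more than 35 N) (contact force between dot_plate and foot above 35 N).
It fails at once if the robot itself pushes the rack or its pegs (more than 10 N) (contact force between the arm and rack above 10 N).
It fails at once if the colour chart is knocked (moved more than 20 mm) (distance of colour_chart from where it was at the start of the episode above 0.02 m).
It also fails if it takes over 72 s, if anything falls off the work surface, if the arm or the gripper's body presses on something with over 40 N, if the wrist force passes 120 N, or if a joint passes its speed limit or range.

## Robot

A 6-joint arm with a two-finger parallel gripper is mounted at the origin on a cart in front of the work surface, level with it; the furniture and walls round the work are solid. World frame = base frame: x ahead of the robot, y to its left, z up, the work surface at z = 0. Lengths are in m, angles in rad, forces in N, time in s.
With the tool pointing down it reaches from about 0.35 to 0.775 m from the base axis. Payload 7.3 kg.
Tool frame: the origin (TCP) lies at the very end of the fingers, on their centre line; the grasp point (between the pads) lies 19 mm behind it; z points along the fingers, y is the direction in which the jaws open and shut (so a half turn about z gives the same grasp; the last joint's range is limited). The gripper opens to 92 mm and grips with 3 to 60 N. Pads are 19 mm wide; open, the fingers measure 130 mm over their backs; the gripper's body (75 mm by 190 mm) begins 47 mm behind the grasp point.
Start: joints at [-1.408, 0.342, 1.524, -0, 1.275, -0.146], TCP at [0.16, -0.5, 0.227] pointing down, gripper open.
Joint ranges: [-2.53, 2.53], [-0.77, 2.02], [0.04, 2.7], [-1, 4.14], [0.28, 2.66], [-3.11, 3.11]. Speed limits (rad/s): [2.57, 2.57, 3.14, 3.14, 3.14, 3.14].

## Interface

Orientations are given as [roll, pitch, yaw] about the fixed x, y, z axes, in that order (R = Rz(yaw) Ry(pitch) Rx(roll)).
In Python, from cell import robot gives the robot as it stands.
- The arm moves only by the tool apply_moves, never from a script. Its argument "plan" is a list of rows, each an object of numbers: "tx", "ty", "tz": the shift along the tool's x, y, z in m; "yaw": the turn about the tool's z in rad; "grip": the opening, from -1 (shut) to 1 (fully open), so that 0 is half open. In form: [{"tx": .., "ty": .., "tz": .., "yaw": .., "grip": ..}, ...]. A call has 1 to 8 rows; each row is the pose to reach, as a shift and turn from the pose commanded when the call began, along the tool's axes at that moment; what a row does not reach only later rows make up. A row lasts 1/8 s, in which the tool goes at most 62.5 mm and 10.7 degrees, less where a joint would pass 70% of its speed; a pose out of reach is approached as far as the arm can. A call with a gripper value outside its range is refused whole. The fingers move at their own pace and stop on an object; "force" is the grip in N (left out, the last holds). Time passes only in rows, so rows that repeat a pose let the fingers close. It gives the time, the measured TCP pose, the force and the opening at its end, in the units of the state.
- robot.observe(): the state, without advancing time (a new reading comes with each control period).
- robot.read_camera(name): name is "side" or "top"; returns (picture, depth): 480x640x3 uint8, red, green, blue; 480x640 float32, m along the optical axis (not along the pixel's ray), 0 where there is no reading.
- robot.get_calibration(name): a dict with "camera_matrix" (3x3 intrinsics, pixels), "R" (3x3) and "t" (3): a world point X has camera coordinates R X + t. Camera axes: x right, y down, z forward; pixel columns grow to the right and rows downward; lengths in m; the calibration is good to about 2 mm. A picture is of the moment at which its call begins. get_calibration takes no time and is no camera call.
- robot.hand_in(): hands the job in, once; it reports no verdict.
Trained networks look in the newest picture that a camera, given by its name, has taken for a name from the list of things; names that differ only in an ending like _2 or _b are one class to them, and where a whole thing is asked for, a point or a joint stands for the part that bears it (a point fixed in the world has none). Each returns a list of dicts, best first, with "confidence" (0 to 1); they miss things now and then, are a little off and sometimes report something else, mostly with a low value. They report only what shows in the picture. A call takes as long as a camera call.
- robot.outline_of(label, camera): "region" (480x640 bool, what is visible of it) and "pixel" ([row, column] in pixels, amid what is visible of it).
- robot.tip_of(label, camera): "pixel" ([row, column] in pixels: a listed point, or the origin of a listed thing).
The state is a dict: "time": time; "qpos": joint angles; "qvel": joint speeds; "joint_efforts": joint torques, N m; "tool_pos": TCP position; "tool_rot": TCP orientation; "contact_force": force on the tool from outside, world axes, zero at the start; "torque": the same for the moment, N m; "opening": finger opening in m.
Only numpy, scipy, OpenCV 4.12 (cv2) and the standard library are available. Lean on these libraries where they do the work, as an engineer would, in place of code of your own. Each camera call takes 0.05 s, during which the arm holds its last target.

## Working session

There is one attempt and no reset: what is moved stays moved. The work goes in short steps, Python scripts to look and compute and a tool call to move; the robot and the scene stay as the last step left them, time stands still between calls to the robot, and variables do not carry over. Pictures are saved under pics/ and viewed, and the job is handed in when it is done.

Besides the shell and the picture viewer there is one more tool, called after "Emit:" by a JSON object that holds its "api" and its "payload", one argument or row to a line. apply_moves: Moves the arm, as the interface text tells. Its arguments: {"type":"object","properties":{"plan":{"type":"array","items":{"type":"object","properties":{"tx":{"type":"number"},"ty":{"type":"number"},"tz":{"type":"number"},"yaw":{"type":"number"},"grip":{"type":"number"}}}},"force":{"type":"number"}},"required":["plan"]}

```bash
ls; mkdir -p pics; cat > h.py <<'E'
import numpy as np, cv2
from cell import robot
def cal(n):
    c=robot.get_calibration(n); return np.array(c["camera_matrix"]),np.array(c["R"]),np.array(c["t"])
def w(n,px,d):
    K,R,t=cal(n); r,c=px
    X=np.array([(c-K[0,2])/K[0,0]*d,(r-K[1,2])/K[1,1]*d,d]); return R.T@(X-t)
def cloud(n,d):
    K,R,t=cal(n); r,c=np.mgrid[:480,:640]
    X=np.stack([(c-K[0,2])/K[0,0]*d,(r-K[1,2])/K[1,1]*d,d],-1); return (X-t)@R
def proj(n,X):
    K,R,t=cal(n); x=K@(R@np.array(X)+t); return x[1]/x[2],x[0]/x[2]
E
python3 - <<'E'
from h import *
for n in("side","top"):
    p,d=robot.read_camera(n); cv2.imwrite(f"pics/{n}0.png",p[:,:,::-1]); np.savez(f"{n}0.npz",p=p,d=d)
    K,R,t=cal(n); print(n,K.tolist(),"pos",-R.T@t,"fwd",R[2])
    for l in ["dot_plate","colour_chart","foot","rack"]:
        print(l,[(o["confidence"],o["pixel"]) for o in robot.outline_of(l,n)][:2])
    for l in ["dot_plate_tab","foot_slot","root_left","root_right","dot_plate","dot_plate_slot"]:
        print(l,[(o["confidence"],o["pixel"]) for o in robot.tip_of(l,n)][:2])
print(robot.observe())
E
```

```text
pics
side [[522.5683789747737, 0.0, 319.9243193022356], [0.0, 522.5683789747737, 239.5224805986598], [0.0, 0.0, 1.0]] pos [ 0.94780024 -0.41499734  0.81845251] fwd [-0.46079951  0.46803588 -0.75405983]
dot_plate [(0.84, [324.0, 245.5])]
colour_chart [(0.62, [290.2, 296.3])]
foot [(0.97, [182.7, 360.8])]
rack [(0.94, [324.7, 271.7])]
dot_plate_tab [(0.95, [291.1, 242.7])]
foot_slot [(0.64, [182.4, 363.6]), (0.46, [272.3, 301.4])]
root_left [(0.59, [271.7, 299.1]), (0.26, [181.3, 361.8])]
root_right [(0.98, [305.3, 245.2])]
dot_plate [(0.72, [339.5, 248.7])]
dot_plate_slot [(0.66, [299.7, 244.2])]
top [[479.0736562987766, 0.0, 320.0762705589086], [0.0, 479.0736562987766, 235.3246412559762], [0.0, 0.0, 1.0]] pos [0.35865198 0.02966462 0.95531782] fwd [ 0.17319867 -0.00771605 -0.98485668]
dot_plate []
colour_chart [(0.79, [203.8, 374.5])]
foot [(0.88, [296.9, 189.6])]
rack [(0.71, [225.9, 394.8]), (0.6, [204.7, 431.6])]
dot_plate_tab [(0.58, [194.4, 439.3])]
foot_slot [(0.84, [295.2, 187.2]), (0.25, [196.7, 437.3])]
root_left [(0.8, [195.8, 377.0])]
root_right [(0.56, [200.7, 439.0])]
dot_plate [(0.85, [217.2, 419.8]), (0.43, [194.3, 377.8])]
dot_plate_slot []
{'time': 1.1, 'qpos': array([-1.40800926e+00,  3.42016118e-01,  1.52409345e+00,  2.26431535e-06,
        1.27538592e+00, -1.45999963e-01]), 'qvel': array([-0.00115885,  0.000103  ,  0.00151249,  0.00171896, -0.00067235,
        0.00114026]), 'joint_efforts': array([ 1.39650267e-03, -4.31135666e+01, -2.44478309e+01,  7.20131071e-02,
        4.82576620e-02,  9.83677694e-06]), 'tool_pos': array([ 0.15957545, -0.50018857,  0.22673443]), 'tool_rot': array([3.14149621e+00, 1.19925654e-05, 3.08786365e-01]), 'contact_force': array([ 0.70572559, -0.295773  , -0.42205267]), 'torque': array([ 0.01075584,  0.02129797, -0.04383562]), 'opening': 0.09192651314816343}
```

View pics/side0.png

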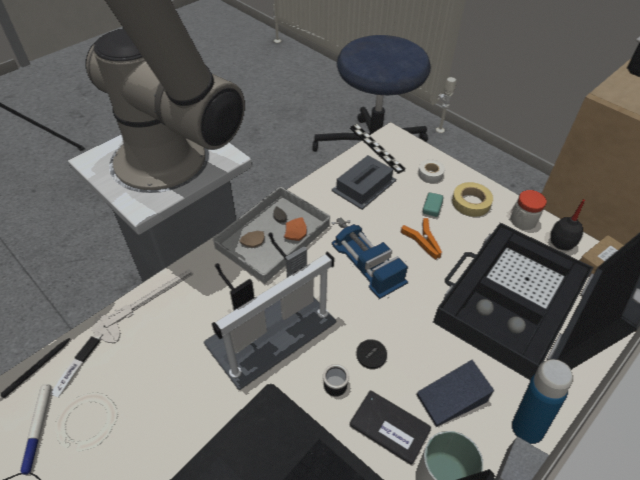

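View pics/top0.png

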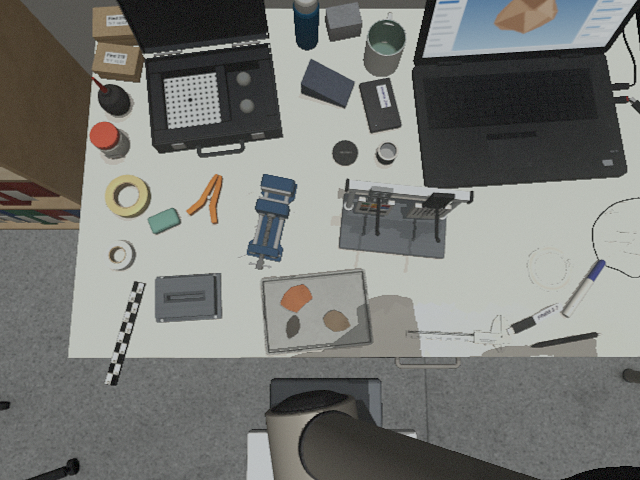

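```bash
python3 - <<'E'
from h import *
for n,(r0,r1,c0,c1) in {"side":(220,390,180,380),"top":(140,280,320,480)}.items():
    z=np.load(f"{n}0.npz"); p=z["p"]
    cv2.imwrite(f"pics/{n}0z.png",cv2.resize(p[r0:r1,c0:c1,::-1],None,fx=4,fy=4 if n=="top" else 3.5,interpolation=cv2.INTER_CUBIC)[:600,:800])
    P=cloud(n,z["d"])
    # rail top points, desk
    m=(P[...,2]>0.164)&(P[...,2]<0.174)&(P[...,0]>.3)&(z["d"]>0); 
    Q=P[m]; print(n,len(Q),Q.mean(0)); (rect)=cv2.minAreaRect(Q[:,:2].astype(np.float32)); print(rect)
    m=(P[...,2]>0.031)&(P[...,2]<0.041)&(P[...,1]>.15)&(P[...,1]<.45)&(P[...,0]>.05)&(z["d"]>0); Q=P[m]; print("foot",len(Q),Q.mean(0),cv2.minAreaRect(Q[:,:2].astype(np.float32)))
E
```

```text
side 2771 [0.68332912 0.01419272 0.16955154]
((0.7803265452384949, 0.1882782280445099), (0.9316807389259338, 0.42777004837989807), 77.13370513916016)
foot 2484 [0.62304277 0.29445375 0.03664816] ((0.6354820728302002, 0.29409196972846985), (0.5466276407241821, 0.2968430817127228), 1.723055362701416)
top 2045 [ 0.70425658 -0.10358519  0.16899776]
((0.7138999700546265, -0.03344830870628357), (0.4454275667667389, 0.836497962474823), 0.2523553669452667)
foot 3668 [0.58188795 0.30449526 0.03656749] ((0.6645153760910034, 0.3000742793083191), (0.6050386428833008, 0.2993340492248535), 0.05741487815976143)
```

```bash
cat > fit.py <<'E'
from h import *
import sys
k=sys.argv[1] if len(sys.argv)>1 else "0"
for n in("side","top"):
    z=np.load(f"{n}{k}.npz"); P=cloud(n,z["d"]); ok=z["d"]>0
    for nm,(x0,x1,y0,y1,z0,z1) in dict(rail=(.4,.56,-.27,.05,.164,.174),base=(.3,.56,-.27,.05,.008,.016),foot=(.2,.4,.18,.42,.032,.041)).items():
        m=ok&(P[...,0]>x0)&(P[...,0]<x1)&(P[...,1]>y0)&(P[...,1]<y1)&(P[...,2]>z0)&(P[...,2]<z1)
        m=cv2.morphologyEx(m.astype(np.uint8),cv2.MORPH_OPEN,np.ones((2,2)))>0
        Q=P[m]
        if len(Q)>5: print(n,nm,len(Q),Q.mean(0).round(4),cv2.minAreaRect(Q[:,:2].astype(np.float32)))
E
python3 fit.py
```

```text
side rail 168 [ 0.5244 -0.1498  0.1672] ((0.49424922466278076, -0.11303447186946869), (0.12331150472164154, 0.2558414041996002), 53.329307556152344)
side base 2122 [ 0.4976 -0.1237  0.0167] ((0.6059269905090332, -0.20271819829940796), (0.20078721642494202, 0.7921513915061951), 47.97739028930664)
side foot 530 [0.3879 0.2715 0.0405] ((0.6321561336517334, -0.05962854623794556), (0.08751792460680008, 0.9465798139572144), 36.32960510253906)
top rail 239 [ 0.5384 -0.1553  0.1375] ((0.5374000072479248, -0.1863657385110855), (0.08663423359394073, 0.23408301174640656), 9.922913551330566)
top base 3797 [ 0.5042 -0.116   0.0171] ((0.44728684425354004, -0.10362334549427032), (0.22340114414691925, 0.26814165711402893), 0.5094848871231079)
top foot 1025 [0.3795 0.2785 0.0382] ((0.3788840174674988, 0.18200916051864624), (0.3051133155822754, 0.03712978959083557), 89.37344360351562)
```

View pics/side0z.png

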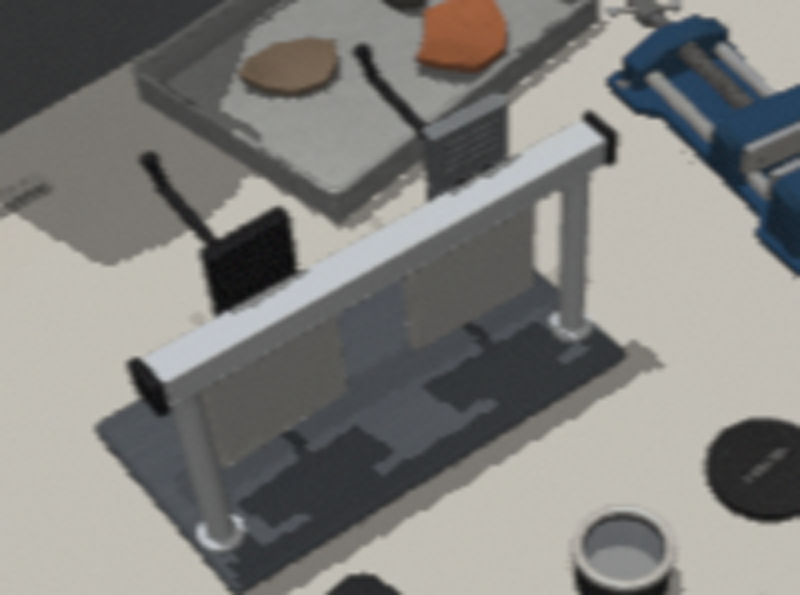

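View pics/top0z.png

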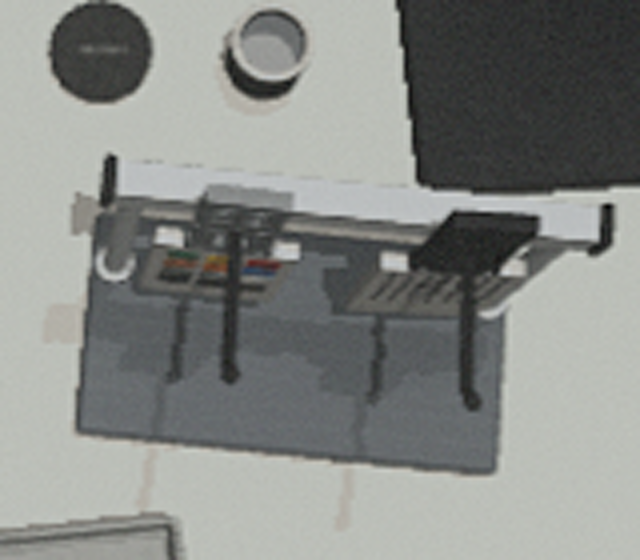

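```bash
cat >> h.py <<'E'
def ray(n,px,z):
    K,R,t=cal(n); r,c=px; C=-R.T@t
    v=R.T@np.array([(c-K[0,2])/K[0,0],(r-K[1,2])/K[1,1],1.]); return C+v*(z-C[2])/v[2]
E
python3 - <<'E'
from h import *
for n in("side","top"):
    z=np.load(f"{n}0.npz"); P=cloud(n,z["d"])
    for l,zz in(("foot",(.03,.045)),("rack",(.16,.18)),("dot_plate",(.03,.4)),("colour_chart",(.03,.4))):
        o=robot.outline_of(l,n)
        if not o: continue
        m=o[0]["region"]&(z["d"]>0)&(P[...,2]>zz[0])&(P[...,2]<zz[1]); Q=P[m]
        print(n,l,o[0]["confidence"],len(Q),Q.mean(0).round(4),Q.min(0).round(3),Q.max(0).round(3),cv2.minAreaRect(Q[:,:2].astype(np.float32)))
T=dict(foot_slot=.010)
print(ray("side",(182.4,363.6),.01),ray("top",(295.2,187.2),.01), ray("side",(182.7,360.8),.036))
# rail end caps etc
print("tab", ray("side",(291.1,242.7),.19),ray("top",(194.4,439.3),.19))
print("rootR", ray("side",(305.3,245.2),.159),ray("top",(200.7,439.),.159)); print("rootL", ray("side",(271.7,299.1),.159),ray("top",(195.8,377),.159))
E
```

```text
side foot 0.97 1146 [0.4039 0.2744 0.0364] [0.361 0.218 0.03 ] [0.443 0.335 0.042] ((0.40182197093963623, 0.27750080823898315), (0.07639537006616592, 0.11551859974861145), 4.372976303100586)
side rack 0.94 1879 [ 0.5703 -0.1376  0.1688] [ 0.485 -0.241  0.16 ] [ 0.596 -0.022  0.18 ] ((0.5379635691642761, -0.1273578405380249), (0.21842007339000702, 0.09510292857885361), 84.19131469726562)
side dot_plate 0.84 1301 [ 0.5591 -0.1815  0.1239] [ 0.551 -0.22   0.047] [ 0.576 -0.147  0.208] ((0.5584710836410522, -0.18548981845378876), (0.023408884182572365, 0.07393292337656021), 12.823792457580566)
side colour_chart 0.62 1192 [ 0.5682 -0.0827  0.1246] [ 0.557 -0.112  0.048] [ 0.589 -0.049  0.208] ((0.5748814344406128, -0.08196427673101425), (0.06373391300439835, 0.027901114895939827), 82.28860473632812)
top foot 0.88 2149 [0.4021 0.2806 0.036 ] [0.364 0.222 0.03 ] [0.442 0.338 0.041] ((0.4022902846336365, 0.2811121940612793), (0.07405989617109299, 0.11381647735834122), 3.3444440364837646)
top rack 0.71 1162 [ 0.5665 -0.1228  0.1692] [ 0.491 -0.236  0.16 ] [ 0.593 -0.02   0.179] ((0.5404105186462402, -0.12435189634561539), (0.21723422408103943, 0.0884956493973732), 83.36920166015625)
top colour_chart 0.79 723 [ 0.5632 -0.075   0.1385] [ 0.557 -0.107  0.049] [ 0.583 -0.045  0.209] ((0.5712594985961914, -0.07699397951364517), (0.06235341727733612, 0.023925157263875008), 85.16864013671875)
[0.40070506 0.27895952 0.01      ] [0.40593779 0.28236884 0.01      ] [0.41466668 0.25149839 0.036     ]
tab [ 0.5560735  -0.17665127  0.19      ] [ 0.56182306 -0.17314462  0.19      ]
rootR [ 0.5596836  -0.17876607  0.159     ] [ 0.55892847 -0.18035045  0.159     ]
rootL [ 0.56989199 -0.07706271  0.159     ] [ 0.56749606 -0.07424216  0.159     ]
```

```bash
cat >> h.py <<'E'
def tri(a,b):
    Ps=[];
    for n in("side","top"):
        K,R,t=cal(n); Ps.append(K@np.c_[R,t])
    X=cv2.triangulatePoints(Ps[0],Ps[1],np.array([[a[1]],[a[0]]],float),np.array([[b[1]],[b[0]]],float))[:,0]; X=X[:3]/X[3]
    return X, np.hypot(*np.subtract(proj("side",X),a)), np.hypot(*np.subtract(proj("top",X),b))
E
python3 - <<'E'
from h import *
X,e,f=tri((265.1,217.5),(240.5,437.5)); print("ballR",X,e,f)
X,e,f=tri((220+52/3.5,180+362/4),(140+375/4,320+231/4)); print("ballL",X,e,f)
X,e,f=tri((291.1,242.7),(194.4,439.3)); print("tab",X,e,f)
for n in("side","top"):
    z=np.load(f"{n}0.npz"); P=cloud(n,z["d"]); g=z["p"].astype(int)
    # rail top: bright pixels
    m=(z["d"]>0)&(P[...,0]>.52)&(P[...,0]<.62)&(P[...,1]>-.25)&(P[...,1]<0)&(P[...,2]>.163)&(P[...,2]<.175)&(g.min(-1)>130)
    Q=P[m]; print(n,len(Q),Q.mean(0).round(4),cv2.minAreaRect(Q[:,:2].astype(np.float32)), np.degrees(np.arctan(np.polyfit(Q[:,1],Q[:,0],1)[0])))
    # dark black tab
    m=(z["d"]>0)&(P[...,0]>.53)&(P[...,0]<.60)&(P[...,1]>-.22)&(P[...,1]<-.14)&(P[...,2]>.172)&(g.max(-1)<90)
    Q=P[m]; print("tab",len(Q),Q.mean(0).round(4),Q.min(0),Q.max(0),cv2.minAreaRect(Q[:,:2].astype(np.float32)))
    r,c=[int(v) for v in proj(n,(.402,.28,.036))]
    cv2.imwrite(f"pics/foot_{n}.png",cv2.resize(z["p"][r-40:r+40,c-50:c+50,::-1],None,fx=7,fy=7,interpolation=cv2.INTER_CUBIC)); print("crop",r-40,c-50)
E
```

```text
ballR [ 0.48573555 -0.16960593  0.18136193] 0.4037595513293223 0.4519558776538638
ballL [ 0.49686566 -0.07109378  0.18342933] 0.1370614428477842 0.16140840959131042
tab [ 0.55923694 -0.17527939  0.19218401] 1.9628083654913704 2.0727369633740422
side 1171 [ 0.5753 -0.1367  0.1698] ((0.5562484264373779, -0.13106071949005127), (0.2136075794696808, 0.05642768368124962), 83.81220245361328) 5.752374382843963
tab 391 [ 0.5592 -0.1808  0.193 ] [ 0.55118937 -0.19772348  0.17200554] [ 0.5625529  -0.16200779  0.20792208] ((0.5571402907371521, -0.17970487475395203), (0.035801831632852554, 0.010155926458537579), 85.4993896484375)
crop 133 315
top 843 [ 0.5767 -0.1253  0.1695] ((0.570887565612793, -0.13021481037139893), (0.21259437501430511, 0.02581769973039627), 84.03182983398438) 5.746635234672574
tab 221 [ 0.555  -0.1743  0.1964] [ 0.55105017 -0.19367351  0.17238817] [ 0.56109401 -0.15853938  0.20772121] ((0.5562595129013062, -0.17620354890823364), (0.035401031374931335, 0.008979982696473598), 85.7210464477539)
crop 256 134
```

View pics/foot_top.png

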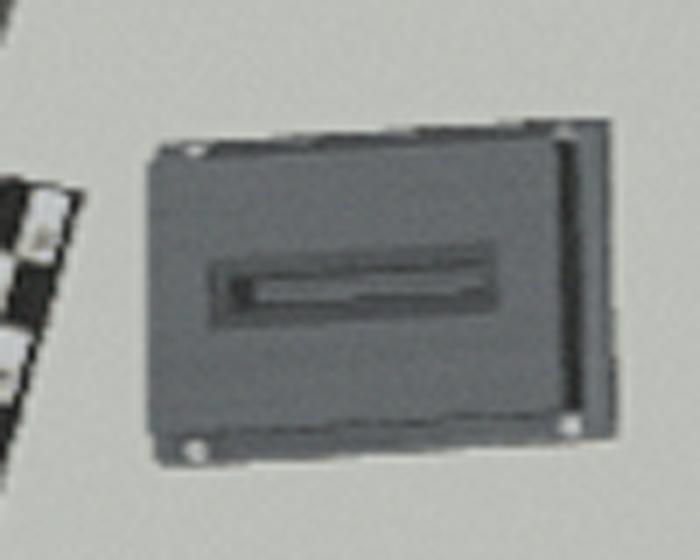

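View pics/foot_side.png

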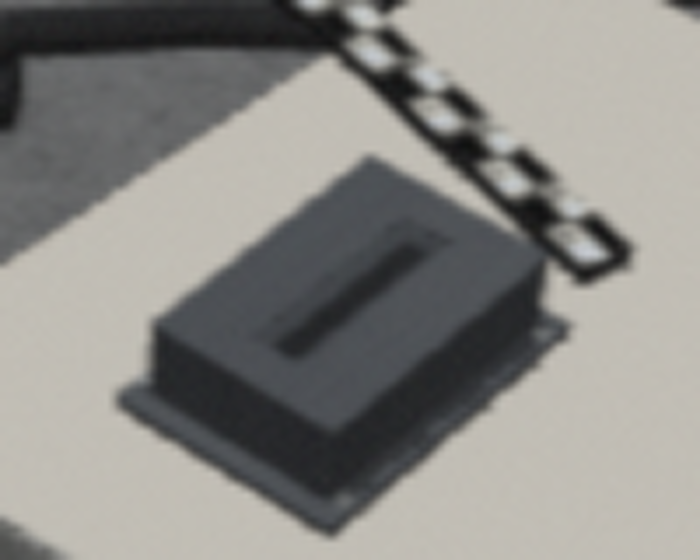

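```bash
python3 - <<'E'
from h import *
def S(n,pts,off,z):
    Q=np.array([ray(n,(off[0]+y/7,off[1]+x/7),z)[:2] for x,y in pts]); print(n,Q.round(4).tolist(),Q.mean(0).round(4)); return Q
Q=S("top",[(210,262),(495,242),(498,305),(213,328)],(256,134),.036)
print(np.degrees(np.arctan2(*(Q[0]-Q[1]))),np.degrees(np.arctan2(*(Q[3]-Q[2]))))
Q=S("top",[(150,165),(560,135),(572,412),(152,435)],(256,134),.036)
print(np.degrees(np.arctan2(*(Q[0]-Q[1]))),np.degrees(np.arctan2(*(Q[3]-Q[2]))))
Q=S("side",[(404,217),(455,238),(292,362),(240,337)],(133,315),.036)
Q=S("side",[(370,157),(546,262),(333,432),(155,322)],(133,315),.036)
print(np.degrees(np.arctan2(*(Q[0]-Q[3]))),np.degrees(np.arctan2(*(Q[1]-Q[2]))))
E
```

```text
top [[0.408, 0.3196], [0.4134, 0.2425], [0.3964, 0.241], [0.3902, 0.3178]] [0.402  0.2803]
-3.967926443252531 -4.5464783026273405
top [[0.4344, 0.3374], [0.4425, 0.2259], [0.3677, 0.2199], [0.3617, 0.3327]] [0.4016 0.279 ]
-4.174460353231284 -3.036371735422622
side [[0.3915, 0.3172], [0.4098, 0.3213], [0.4128, 0.2403], [0.3936, 0.237]] [0.4019 0.2789]
side [[0.3637, 0.3317], [0.4378, 0.3336], [0.4428, 0.2262], [0.3702, 0.2228]] [0.4036 0.2786]
-3.408763618841827 -2.6698195640908673
```

```bash
python3 - <<'E'
from h import *
a=-0.1; ex=np.array([np.cos(a),np.sin(a)]); ey=np.array([-np.sin(a),np.cos(a)])
for n in("side","top"):
    z=np.load(f"{n}0.npz"); P=cloud(n,z["d"]); g=z["p"].astype(int); u=P[...,:2]@ex; v=P[...,:2]@ey; Z=P[...,2]
    q=lambda A:np.percentile(A,[2,10,50,90,98]).round(4)
    b=(z["d"]>0)&(u>.5)&(u<.63)
    m=b&(Z>.166)&(Z<.173)&(g.min(-1)>130)&(v>-.2)&(v<.03)
    print(n,"rail u",q(u[m]),"v",q(v[m]),"z",q(Z[m]))
    m=b&(Z>.178)&(Z<.215)&(v>-.165)&(v<-.08); print("dot tab",m.sum(),q(u[m]),q(v[m]),q(Z[m]))
    m=b&(Z>.178)&(Z<.215)&(v>-.06)&(v<.02); print("chart tab",m.sum(),q(u[m]),q(v[m]),q(Z[m]))
for p in((.5593,-.1796),(.5687,-.0757),(.4857,-.1696),(.4969,-.0711)): print(p,np.dot(p,ex),np.dot(p,ey))
E
```

```text
side rail u [0.5776 0.5797 0.5863 0.5924 0.5934] v [-0.1723 -0.1588 -0.0812  0.0072  0.0254] z [0.1673 0.1683 0.1698 0.1712 0.172 ]
dot tab 394 [0.503  0.5685 0.5746 0.5762 0.5768] [-0.1409 -0.139  -0.1243 -0.1095 -0.1059] [0.1788 0.1814 0.1964 0.2057 0.2069]
chart tab 366 [0.5036 0.568  0.5744 0.5757 0.5764] [-0.0409 -0.0399 -0.0246 -0.0097 -0.0062] [0.1786 0.1817 0.1959 0.2061 0.2074]
top rail u [0.5782 0.5798 0.5871 0.5919 0.593 ] v [-0.1697 -0.157  -0.0709  0.0142  0.027 ] z [0.167  0.1678 0.1695 0.1712 0.1721]
dot tab 230 [0.5018 0.5669 0.5685 0.5736 0.5753] [-0.1375 -0.1343 -0.1191 -0.1041 -0.1025] [0.1787 0.1834 0.2025 0.206  0.2071]
chart tab 229 [0.5019 0.5669 0.5681 0.5736 0.5752] [-0.0374 -0.0342 -0.0196 -0.0051 -0.0024] [0.179  0.1828 0.2024 0.2064 0.2079]
(0.5593, -0.1796) 0.5744359112697702 -0.12286591815336247
(0.5687, -0.0757) 0.5734162584337782 -0.018546551264495392
(0.4857, -0.1696) 0.5002052705388392 -0.12026361596578874
(0.4969, -0.0711) 0.5015157256502405 -0.021137571419458722
```

```bash
cat >> h.py <<'E'
RA=-0.1
def rk(u,v): return np.array([np.cos(RA)*u-np.sin(RA)*v,np.sin(RA)*u+np.cos(RA)*v])
def uv(p): return np.array([np.cos(RA)*p[0]+np.sin(RA)*p[1],-np.sin(RA)*p[0]+np.cos(RA)*p[1]])
def goal(x,y,z,yaw,start=None):
    s=robot.observe(); p=s["tool_pos"] if start is None else np.array(start[:3]); y0=s["tool_rot"][2] if start is None else start[3]
    d=np.array([x,y,z])-p; c,sn=np.cos(y0),np.sin(y0)
    print("tx %.4f ty %.4f tz %.4f yaw %.4f"%(c*d[0]+sn*d[1],sn*d[0]-c*d[1],-d[2],-(yaw-y0)))
E
python3 - <<'E'
from h import *
x,y=rk(.572,-.122); print(x,y)
goal(x,y,.30,1.471,(.16,-.5,.227,.309)); goal(x,y,.186,1.471,(.16,-.5,.227,.309))
E
```

```text
0.5569627057081177 -0.17849522248590485
tx 0.4759 ty -0.1856 tz -0.0730 yaw -1.1620
tx 0.4759 ty -0.1856 tz 0.0410 yaw -1.1620
```

Emit:
{"api": "apply_moves", "payload": {
  "plan": [
    {"tx":0,"ty":0,"tz":-0.06,"yaw":0,"grip":-0.1},
    {"tx":0.12,"ty":-0.0464,"tz":-0.073,"yaw":-0.29,"grip":-0.1},
    {"tx":0.476,"ty":-0.1856,"tz":-0.073,"yaw":-1.162,"grip":-0.1},
    {"tx":0.476,"ty":-0.1856,"tz":-0.073,"yaw":-1.162,"grip":-0.1},
    {"tx":0.476,"ty":-0.1856,"tz":-0.073,"yaw":-1.162,"grip":-0.1},
    {"tx":0.476,"ty":-0.1856,"tz":-0.073,"yaw":-1.162,"grip":-0.1},
    {"tx":0.476,"ty":-0.1856,"tz":-0.073,"yaw":-1.162,"grip":-0.1},
    {"tx":0.476,"ty":-0.1856,"tz":-0.073,"yaw":-1.162,"grip":-0.1}
  ],
  "force": 3
}}

```text
time: 2.5
tool_pos: [0.5008, -0.2236, 0.2988]
tool_rot: [3.141, 0.001, 1.474]
contact_force: [0.7, -1.2, 1.0]
opening: 0.0413
```

Emit:
{"api": "apply_moves", "payload": {
  "plan": [
    {"grip":-0.1},
    {"grip":-0.1}
  ]
}}

```text
schema error: expected keys tx, ty, tz, yaw, grip
```

```bash
python3 - <<'E'
from h import *
s=robot.observe(); print(s["tool_pos"],s["tool_rot"],s["contact_force"])
x,y=rk(.572,-.122); goal(x,y,.25,1.471)
E
```

```text
[ 0.50077835 -0.22362755  0.29882111] [3.14112096e+00 5.21538410e-04 1.47372346e+00] [ 0.65974561 -1.17887844  1.0091422 ]
tx 0.0504 ty 0.0515 tz 0.0488 yaw 0.0027
```

Emit:
{"api": "apply_moves", "payload": {
  "plan": [
    {"tx":0.05,"ty":0.051,"tz":0,"yaw":0,"grip":-0.1},
    {"tx":0.05,"ty":0.051,"tz":0.049,"yaw":0,"grip":-0.1},
    {"tx":0.05,"ty":0.051,"tz":0.049,"yaw":0,"grip":-0.1},
    {"tx":0.05,"ty":0.051,"tz":0.049,"yaw":0,"grip":-0.1},
    {"tx":0.05,"ty":0.051,"tz":0.049,"yaw":0,"grip":-0.1}
  ]
}}

```text
time: 3.12
tool_pos: [0.5553, -0.1817, 0.2518]
tool_rot: [3.138, 0.001, 1.469]
contact_force: [0.1, -0.0, 0.0]
opening: 0.041
```

```bash
cat > look.py <<'E'
from h import *
import sys
k=sys.argv[1]; X=[float(v) for v in sys.argv[2:5]]
for n in("side","top"):
    p,d=robot.read_camera(n); np.savez(f"{n}{k}.npz",p=p,d=d)
    r,c=[int(v) for v in proj(n,X)]; r=min(max(r,60),420); c=min(max(c,80),560)
    cv2.imwrite(f"pics/{n}{k}.png",cv2.resize(p[r-60:r+60,c-80:c+80,::-1],None,fx=5,fy=5,interpolation=cv2.INTER_CUBIC)); print(n,"crop",r-60,c-80)
s=robot.observe(); print(s["time"],s["tool_pos"],s["tool_rot"],s["contact_force"],s["opening"])
E
python3 look.py 1 .556 -.176 .2; python3 - <<'E'
from h import *
x,y=rk(.572,-.122); goal(x,y,.186,1.471)
E
```

```text
side crop 226 162
top crop 136 362
3.225 [ 0.55514322 -0.18145665  0.2512951 ] [3.13899733e+00 1.05780987e-03 1.46946699e+00] [-0.07613356 -0.50833017 -0.22646322] 0.04129172978528545
tx 0.0031 ty 0.0015 tz 0.0653 yaw -0.0015
```

View pics/side1.png

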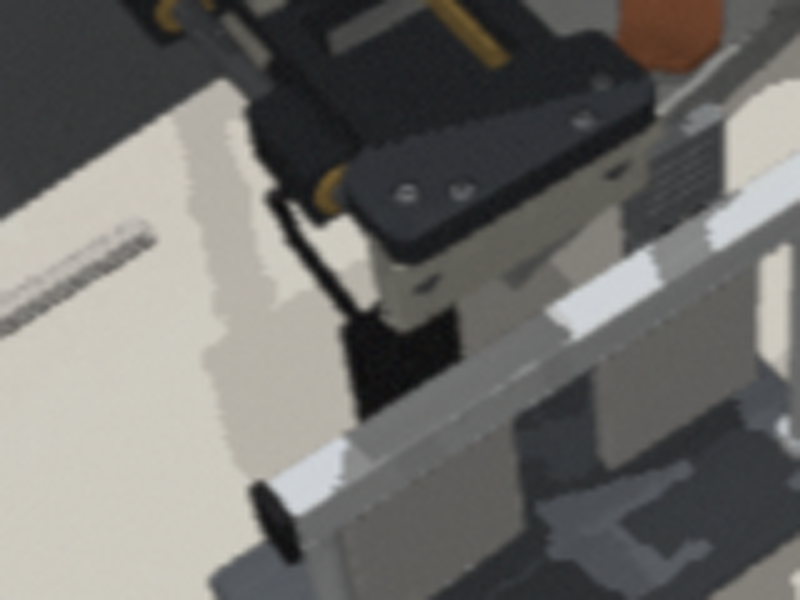

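View pics/top1.png

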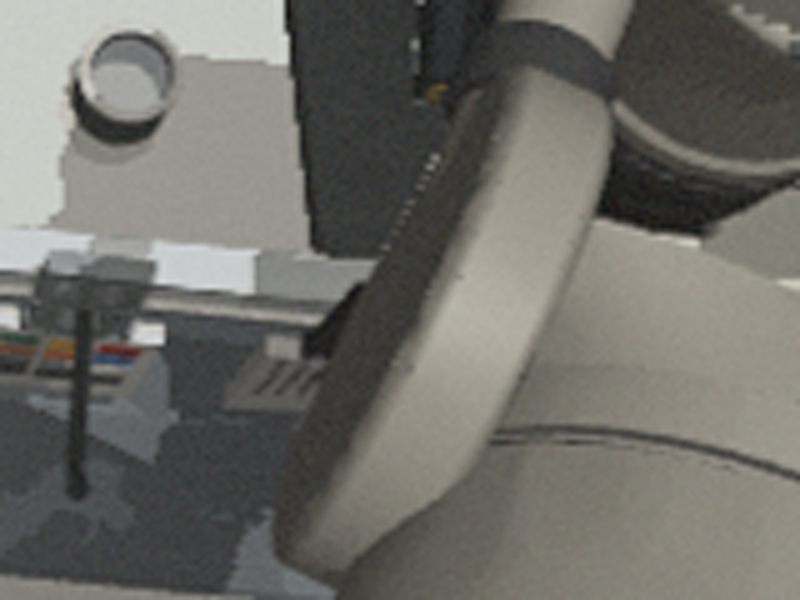

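```bash
python3 - <<'E'
from h import *
p=np.array([.5551,-.1815,.2513]);z=np.load("side1.npz");im=cv2.imread("pics/side1.png")
def mk(X,c):
    r,cc=proj("side",X); q=(int((cc-162)*5),int((r-226)*5)); cv2.circle(im,q,5,c,-1); return q
ex=np.array([np.cos(RA),np.sin(RA),0]); 
print(mk(p,(0,0,255)),mk(p+.02*ex,(0,255,0)),mk(p-.02*ex,(255,0,0)),mk(p+[0,0,.066],(0,255,255)))
cv2.imwrite("pics/side1m.png",im)
P=cloud("side",z["d"])
for q in((500,240),(450,330),(560,280),(600,240),(400,360)): print(q,P[226+q[1]//5,162+q[0]//5])
E
```

```text
(365, 203) (405, 249) (325, 159) (336, 44)
(500, 240) [ 0.64037085 -0.19831601  0.33048328]
(450, 330) [ 0.56157173 -0.16454338  0.18135076]
(560, 280) [ 4.63195124e-01 -4.76342295e-02  6.49907581e-05]
(600, 240) [ 4.59437818e-01 -2.34403176e-02 -1.20268032e-04]
(400, 360) [ 0.55920237 -0.18172504  0.18069146]
```

View pics/side1m.png

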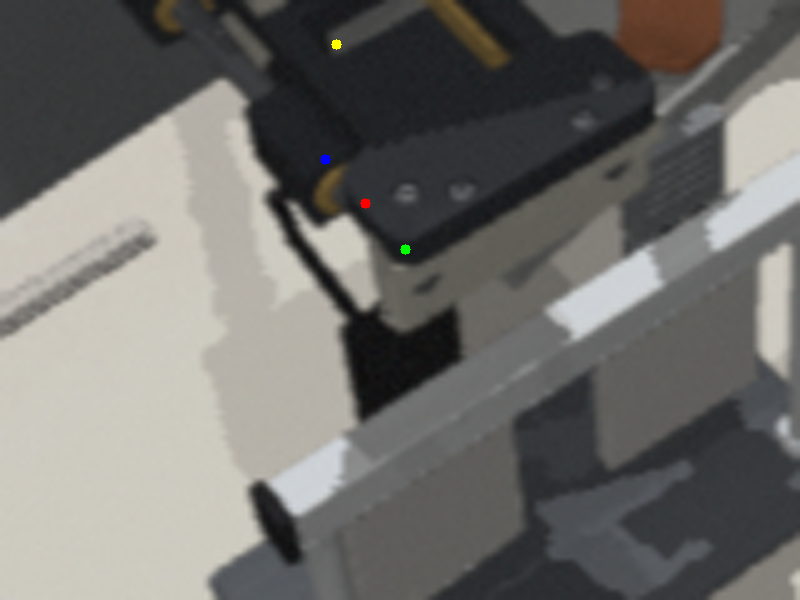

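Emit:
{"api": "apply_moves", "payload": {
  "plan": [
    {"tx":0.003,"ty":0.0015,"tz":0.03,"yaw":0,"grip":-0.1},
    {"tx":0.003,"ty":0.0015,"tz":0.05,"yaw":0,"grip":-0.1},
    {"tx":0.003,"ty":0.0015,"tz":0.065,"yaw":0,"grip":-0.1},
    {"tx":0.003,"ty":0.0015,"tz":0.065,"yaw":0,"grip":-0.1},
    {"tx":0.003,"ty":0.0015,"tz":0.065,"yaw":0,"grip":-0.1}
  ]
}}

```text
time: 3.85
tool_pos: [0.5573, -0.178, 0.1856]
tool_rot: [3.14, 0.001, 1.471]
contact_force: [0.7, 0.4, -0.2]
opening: 0.0412
```

```bash
python3 - <<'E'
from h import *
s=robot.observe(); print(s["tool_pos"],s["tool_rot"],s["contact_force"],s["torque"],uv(s["tool_pos"]))
E
```

```text
[ 0.55732624 -0.1779887   0.18564653] [3.13995707e+00 6.28330927e-04 1.47057593e+00] [ 0.65415274  0.42507314 -0.22466978] [-0.03694384 -0.06583286 -0.03349399] [ 0.57231115 -0.12145971]
```

Close gently.

Emit:
{"api": "apply_moves", "payload": {
  "plan": [
    {"tx":0,"ty":0,"tz":0,"yaw":0,"grip":-0.4},
    {"tx":0,"ty":0,"tz":0,"yaw":0,"grip":-0.6},
    {"tx":0,"ty":0,"tz":0,"yaw":0,"grip":-0.7},
    {"tx":0,"ty":0,"tz":0,"yaw":0,"grip":-0.75},
    {"tx":0,"ty":0,"tz":0,"yaw":0,"grip":-0.8},
    {"tx":0,"ty":0,"tz":0,"yaw":0,"grip":-0.85},
    {"tx":0,"ty":0,"tz":0,"yaw":0,"grip":-1},
    {"tx":0,"ty":0,"tz":0,"yaw":0,"grip":-1}
  ],
  "force": 3
}}

```text
time: 4.85
tool_pos: [0.5569, -0.1776, 0.1846]
tool_rot: [3.142, 0.0, 1.471]
contact_force: [-0.2, -0.1, -0.5]
opening: 0.0079
```

```bash
python3 look.py 2 .52 -.176 .17
```

```text
side crop 224 149
top crop 161 359
4.95 [ 0.55690599 -0.17763641  0.18457354] [3.14155263e+00 5.74979033e-05 1.47078729e+00] [ 0.94396758 -0.23024294 -0.89359991] 0.007629690161971902
```

View pics/side2.png

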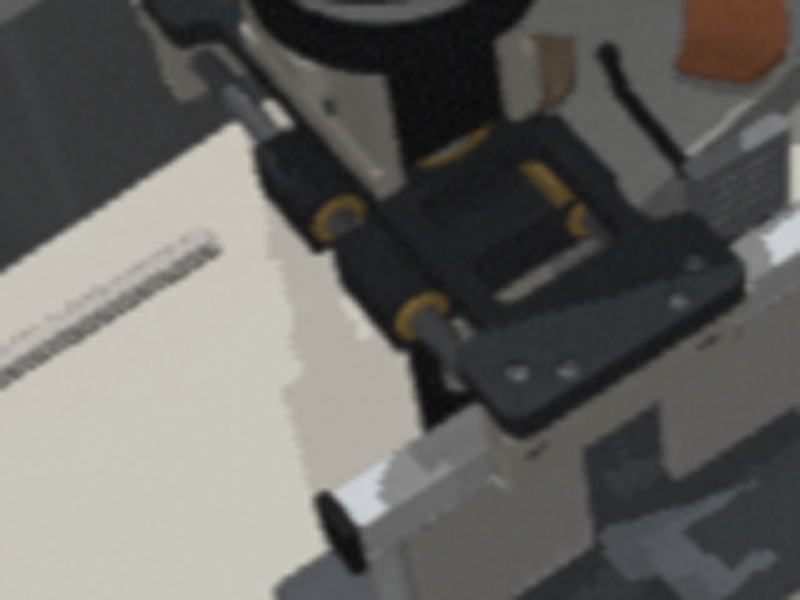

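```bash
python3 - <<'E'
from h import *
for n in("side","top"):
    z=np.load(f"{n}0.npz"); P=cloud(n,z["d"]); u=P[...,:2]@[np.cos(RA),np.sin(RA)]; v=P[...,:2]@[-np.sin(RA),np.cos(RA)]; Z=P[...,2]
    for nm,v0 in(("dot",-.1215),("chart",-.0215)):
        m=(z["d"]>0)&(u>.49)&(u<.562)&(abs(v-v0)<.008)&(Z>.145)&(Z<.2)
        for a in np.arange(.495,.562,.006):
            k=m&(u>=a)&(u<a+.006)
            if k.sum()>2: print(n,nm,"d=%.0f"%((.578-a-.003)*1e3),k.sum(),"zmed %.4f max %.4f v %.4f"%(np.median(Z[k]),np.percentile(Z[k],90),np.median(v[k])))
E
```

```text
side dot d=80 9 zmed 0.1849 max 0.1870 v -0.1246
side dot d=74 29 zmed 0.1814 max 0.1859 v -0.1233
side dot d=68 20 zmed 0.1727 max 0.1779 v -0.1233
side dot d=62 12 zmed 0.1715 max 0.1727 v -0.1230
side dot d=56 16 zmed 0.1707 max 0.1723 v -0.1234
side dot d=50 14 zmed 0.1695 max 0.1713 v -0.1236
side dot d=44 13 zmed 0.1689 max 0.1710 v -0.1233
side dot d=38 14 zmed 0.1678 max 0.1698 v -0.1237
side chart d=80 3 zmed 0.1874 max 0.1878 v -0.0240
side chart d=74 24 zmed 0.1861 max 0.1884 v -0.0241
side chart d=68 22 zmed 0.1761 max 0.1815 v -0.0232
side chart d=62 10 zmed 0.1737 max 0.1750 v -0.0240
side chart d=56 14 zmed 0.1725 max 0.1738 v -0.0240
side chart d=50 13 zmed 0.1710 max 0.1722 v -0.0240
side chart d=44 14 zmed 0.1707 max 0.1720 v -0.0239
side chart d=38 12 zmed 0.1698 max 0.1717 v -0.0245
top dot d=80 12 zmed 0.1847 max 0.1865 v -0.1192
top dot d=74 11 zmed 0.1842 max 0.1858 v -0.1194
top dot d=68 14 zmed 0.1731 max 0.1766 v -0.1191
top dot d=62 14 zmed 0.1712 max 0.1726 v -0.1194
top dot d=56 12 zmed 0.1696 max 0.1718 v -0.1195
top dot d=50 15 zmed 0.1691 max 0.1698 v 
[... 159 characters left out ...]
ot d=26 11 zmed 0.1651 max 0.1674 v -0.1198
top dot d=20 10 zmed 0.1650 max 0.1672 v -0.1193
top chart d=80 8 zmed 0.1876 max 0.1891 v -0.0202
top chart d=74 11 zmed 0.1867 max 0.1887 v -0.0190
top chart d=68 8 zmed 0.1751 max 0.1792 v -0.0199
top chart d=62 11 zmed 0.1728 max 0.1756 v -0.0197
top chart d=56 12 zmed 0.1720 max 0.1741 v -0.0203
top chart d=50 15 zmed 0.1705 max 0.1719 v -0.0193
top chart d=44 12 zmed 0.1706 max 0.1718 v -0.0202
top chart d=38 9 zmed 0.1690 max 0.1705 v -0.0202
top chart d=32 11 zmed 0.1682 max 0.1683 v -0.0200
top chart d=26 14 zmed 0.1666 max 0.1685 v -0.0202
top chart d=20 12 zmed 0.1656 max 0.1664 v -0.0201
top chart d=14 4 zmed 0.1648 max 0.1665 v -0.0197
```

Emit:
{"api": "apply_moves", "payload": {
  "plan": [
    {"tx":0,"ty":0,"tz":0,"yaw":0,"grip":-1},
    {"tx":0,"ty":0,"tz":0,"yaw":0,"grip":-1},
    {"tx":0,"ty":0,"tz":0,"yaw":0,"grip":-1}
  ],
  "force": 20
}}

```text
time: 5.32
tool_pos: [0.5569, -0.1777, 0.1846]
tool_rot: [3.142, 0.0, 1.471]
contact_force: [0.0, -0.4, -1.0]
opening: 0.0079
```

Emit:
{"api": "apply_moves", "payload": {
  "plan": [
    {"tx":0,"ty":0,"tz":-0.0005,"yaw":0,"grip":-1},
    {"tx":0,"ty":0,"tz":-0.001,"yaw":0,"grip":-1},
    {"tx":0,"ty":0,"tz":-0.0015,"yaw":0,"grip":-1},
    {"tx":0,"ty":0,"tz":-0.002,"yaw":0,"grip":-1},
    {"tx":0,"ty":0,"tz":-0.003,"yaw":0,"grip":-1},
    {"tx":0,"ty":0,"tz":-0.004,"yaw":0,"grip":-1},
    {"tx":0,"ty":0,"tz":-0.004,"yaw":0,"grip":-1}
  ]
}}

```text
time: 6.2
tool_pos: [0.5569, -0.1777, 0.1887]
tool_rot: [3.141, 0.0, 1.471]
contact_force: [-0.2, 0.2, -1.4]
opening: 0.0078
```

```bash
python3 - <<'E'
from h import *
F=[]
for i in range(6):
    robot.read_camera("side"); s=robot.observe(); F.append(np.r_[s["contact_force"],s["tool_pos"],s["torque"]])
F=np.array(F); print(F.mean(0).round(4),F.std(0).round(4),uv(F.mean(0)[3:6]),s["opening"],s["tool_rot"])
E
```

```text
[ 9.1800e-02  2.0050e-01 -1.4194e+00  5.5690e-01 -1.7760e-01  1.8860e-01
 -1.6100e-02 -9.6300e-02 -1.3000e-03] [0.5842 0.5191 0.5129 0.     0.     0.     0.0243 0.0321 0.0355] [ 0.57181811 -0.12116213] 0.007835560204657154 [-3.14152904e+00  6.62218339e-05  1.47077085e+00]
```

Emit:
{"api": "apply_moves", "payload": {
  "plan": [
    {"tx":0,"ty":-0.005,"tz":-0.0007,"yaw":0,"grip":-1},
    {"tx":0,"ty":-0.01,"tz":-0.0015,"yaw":0,"grip":-1},
    {"tx":0,"ty":-0.015,"tz":-0.0022,"yaw":0,"grip":-1},
    {"tx":0,"ty":-0.02,"tz":-0.0029,"yaw":0,"grip":-1},
    {"tx":0,"ty":-0.027,"tz":-0.004,"yaw":0,"grip":-1},
    {"tx":0,"ty":-0.034,"tz":-0.005,"yaw":0,"grip":-1},
    {"tx":0,"ty":-0.034,"tz":-0.005,"yaw":0,"grip":-1}
  ]
}}

```text
time: 7.38
tool_pos: [0.5226, -0.1742, 0.1939]
tool_rot: [3.141, 0.0, 1.471]
contact_force: [-0.1, 0.2, -1.4]
opening: 0.0077
```

```bash
cat > f.py <<'E'
from h import *
F=[]
for i in range(5):
    robot.read_camera("side"); s=robot.observe(); F.append(np.r_[s["contact_force"],s["tool_pos"],s["torque"]])
F=np.array(F); m=F.mean(0); print(s["time"],m[:3].round(2),m[3:6].round(4),m[6:].round(3),"uv",uv(m[3:6]),s["opening"],s["tool_rot"])
E
python3 f.py; python3 look.py 3 .50 -.17 .17
```

```text
7.625 [ 0.11 -0.04 -1.37] [ 0.5231 -0.1743  0.1937] [-0.044 -0.108  0.004] uv [ 0.53792815 -0.12120656] 0.00800704917209251 [3.14145545e+00 8.16361171e-05 1.47079120e+00]
side crop 214 144
top crop 173 356
7.725 [ 0.52316511 -0.17423054  0.19351667] [-3.14155479e+00  2.82548957e-05  1.47089861e+00] [ 0.20950732 -0.17538854 -0.67121107] 0.007497974899448762
```

View pics/side3.png

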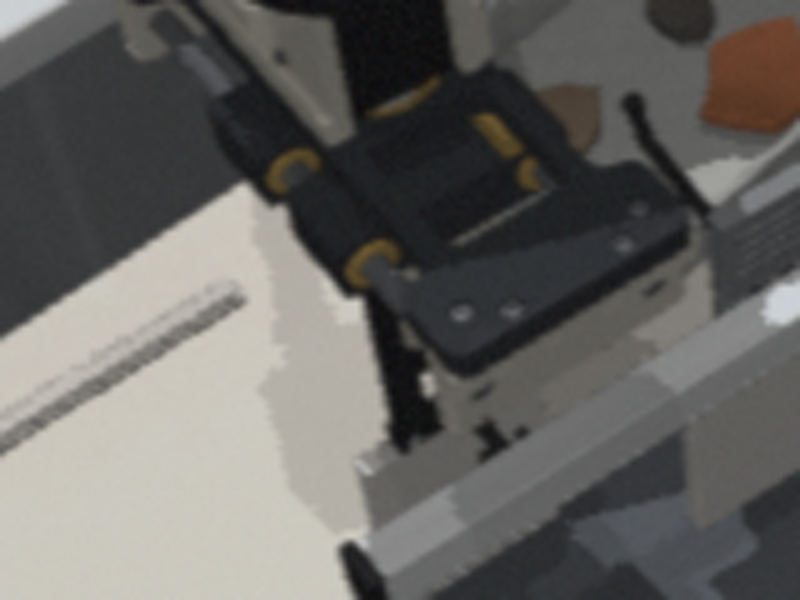

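View pics/top3.png

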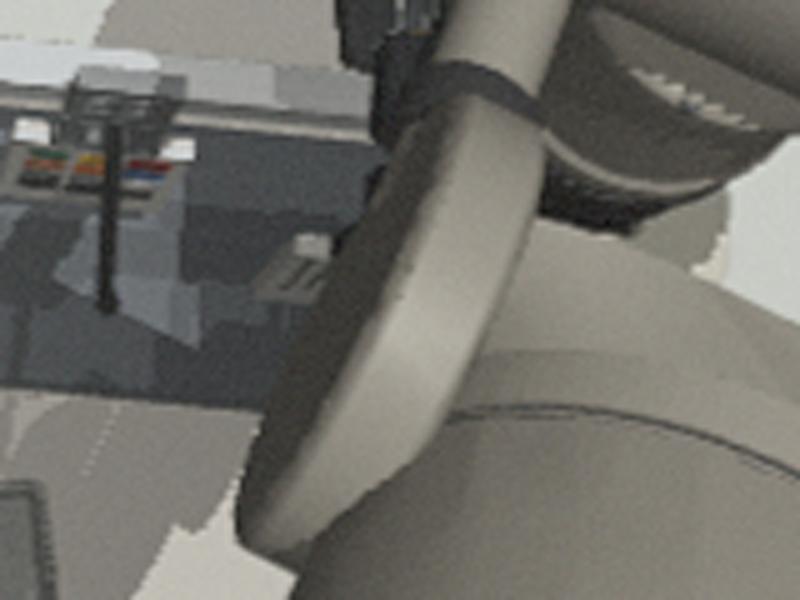

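Emit:
{"api": "apply_moves", "payload": {
  "plan": [
    {"tx":0,"ty":-0.006,"tz":-0.0009,"yaw":0,"grip":-1},
    {"tx":0,"ty":-0.012,"tz":-0.0018,"yaw":0,"grip":-1},
    {"tx":0,"ty":-0.018,"tz":-0.0026,"yaw":0,"grip":-1},
    {"tx":0,"ty":-0.018,"tz":-0.0011,"yaw":0,"grip":-1},
    {"tx":0,"ty":-0.018,"tz":0.0004,"yaw":0,"grip":-1},
    {"tx":0,"ty":-0.018,"tz":0.0004,"yaw":0,"grip":-1}
  ]
}}

```text
time: 8.48
tool_pos: [0.5052, -0.1724, 0.193]
tool_rot: [-3.141, -0.0, 1.471]
contact_force: [0.2, -0.6, -0.4]
opening: 0.0077
```

```bash
python3 f.py
```

```text
8.725 [ 0.14 -0.01 -1.65] [ 0.5052 -0.1725  0.1931] [-0.004 -0.085 -0.001] uv [ 0.51990804 -0.12115148] 0.008122402868924157 [3.14156827e+00 1.07391384e-04 1.47089590e+00]
```

Emit:
{"api": "apply_moves", "payload": {
  "plan": [
    {"tx":0,"ty":0,"tz":0.0005,"yaw":0,"grip":-1},
    {"tx":0,"ty":0,"tz":0.001,"yaw":0,"grip":-1},
    {"tx":0,"ty":0,"tz":0.001,"yaw":0,"grip":-1}
  ]
}}

```text
time: 9.1
tool_pos: [0.5052, -0.1725, 0.1924]
tool_rot: [3.141, 0.0, 1.471]
contact_force: [-0.2, 0.2, 0.5]
opening: 0.0079
```

```bash
python3 f.py
```

```text
9.35 [-0.15  0.26  0.64] [ 0.5052 -0.1725  0.1923] [ 0.019 -0.078  0.004] uv [ 0.51988496 -0.12118152] 0.007740587899401637 [3.14136837e+00 1.65972195e-04 1.47077022e+00]
```

Emit:
{"api": "apply_moves", "payload": {
  "plan": [
    {"tx":0,"ty":0,"tz":0.0005,"yaw":0,"grip":-1},
    {"tx":0,"ty":0,"tz":0.0005,"yaw":0,"grip":-1}
  ]
}}

```text
time: 9.6
tool_pos: [0.5052, -0.1725, 0.192]
tool_rot: [3.141, 0.0, 1.471]
contact_force: [-0.7, -0.4, 2.2]
opening: 0.0081
```

```bash
python3 f.py
```

```text
9.85 [-1.33  0.11  3.16] [ 0.5052 -0.1725  0.1919] [0.038 0.058 0.01 ] uv [ 0.51989895 -0.1212083 ] 0.007681828624420046 [3.14125471e+00 2.43504716e-04 1.47075433e+00]
```

Emit:
{"api": "apply_moves", "payload": {
  "plan": [
    {"tx":0,"ty":0,"tz":-0.004,"yaw":0,"grip":-1},
    {"tx":0,"ty":-0.002,"tz":-0.008,"yaw":0,"grip":-1},
    {"tx":0,"ty":-0.004,"tz":-0.0115,"yaw":0,"grip":-1},
    {"tx":0,"ty":-0.006,"tz":-0.0145,"yaw":0,"grip":-1},
    {"tx":0,"ty":-0.008,"tz":-0.016,"yaw":0,"grip":-1},
    {"tx":0,"ty":-0.009,"tz":-0.0165,"yaw":0,"grip":-1},
    {"tx":0,"ty":-0.009,"tz":-0.0165,"yaw":0,"grip":-1}
  ]
}}

```text
time: 10.72
tool_pos: [0.4961, -0.1715, 0.2082]
tool_rot: [-3.142, 0.0, 1.471]
contact_force: [0.4, -0.4, -1.4]
opening: 0.0078
```

```bash
python3 f.py
```

```text
10.975 [ 0.31  0.05 -1.5 ] [ 0.4962 -0.1715  0.2081] [-0.017 -0.065 -0.004] uv [ 0.51081995 -0.12114269] 0.007853302197940202 [-3.14140832e+00 -2.48754757e-05  1.47084112e+00]
```

Emit:
{"api": "apply_moves", "payload": {
  "plan": [
    {"tx":0,"ty":-0.001,"tz":-0.0003,"yaw":0,"grip":-1},
    {"tx":0,"ty":-0.002,"tz":-0.0003,"yaw":0,"grip":-1},
    {"tx":0,"ty":-0.003,"tz":-0.0003,"yaw":0,"grip":-1},
    {"tx":0,"ty":-0.004,"tz":-0.0003,"yaw":0,"grip":-1},
    {"tx":0,"ty":-0.005,"tz":-0.0003,"yaw":0,"grip":-1},
    {"tx":0,"ty":-0.005,"tz":-0.0003,"yaw":0,"grip":-1}
  ]
}}

```text
time: 11.72
tool_pos: [0.4911, -0.1711, 0.2085]
tool_rot: [-3.142, 0.0, 1.471]
contact_force: [-0.4, 0.3, -1.2]
opening: 0.0082
```

```bash
python3 f.py
```

```text
11.975 [-0.17 -0.04 -1.36] [ 0.4912 -0.1711  0.2085] [-0.05  -0.115 -0.014] uv [ 0.50585229 -0.12116522] 0.007798126142438097 [3.14153241e+00 1.24368340e-04 1.47085242e+00]
```

Emit:
{"api": "apply_moves", "payload": {
  "plan": [
    {"tx":0,"ty":-0.001,"tz":0,"yaw":0,"grip":-1},
    {"tx":0,"ty":-0.002,"tz":0,"yaw":0,"grip":-1},
    {"tx":0,"ty":-0.003,"tz":-0.0003,"yaw":0,"grip":-1},
    {"tx":0,"ty":-0.004,"tz":-0.0006,"yaw":0,"grip":-1},
    {"tx":0,"ty":-0.005,"tz":-0.001,"yaw":0,"grip":-1},
    {"tx":0,"ty":-0.005,"tz":-0.001,"yaw":0,"grip":-1}
  ]
}}

```text
time: 12.72
tool_pos: [0.4862, -0.1706, 0.2096]
tool_rot: [3.141, 0.0, 1.471]
contact_force: [-0.1, -0.6, -0.5]
opening: 0.0074
```

```bash
python3 f.py
```

```text
12.975 [-0.16 -0.14 -1.03] [ 0.4862 -0.1706  0.2095] [-0.033 -0.091  0.032] uv [ 0.50084354 -0.12115732] 0.00845895155179604 [-3.14156504e+00  5.01070154e-05  1.47078716e+00]
```

Free over the ball. Continue out.

Emit:
{"api": "apply_moves", "payload": {
  "plan": [
    {"tx":0,"ty":-0.002,"tz":-0.001,"yaw":0,"grip":-1},
    {"tx":0,"ty":-0.004,"tz":-0.002,"yaw":0,"grip":-1},
    {"tx":0,"ty":-0.007,"tz":-0.003,"yaw":0,"grip":-1},
    {"tx":0,"ty":-0.012,"tz":-0.003,"yaw":0,"grip":-1},
    {"tx":0,"ty":-0.02,"tz":-0.003,"yaw":0,"grip":-1},
    {"tx":0,"ty":-0.03,"tz":-0.003,"yaw":0,"grip":-1},
    {"tx":0,"ty":-0.04,"tz":-0.003,"yaw":0,"grip":-1},
    {"tx":0,"ty":-0.04,"tz":-0.003,"yaw":0,"grip":-1}
  ]
}}

```text
time: 13.98
tool_pos: [0.4457, -0.1665, 0.2127]
tool_rot: [3.142, 0.0, 1.47]
contact_force: [-0.2, 0.2, -1.1]
opening: 0.0076
```

```bash
python3 f.py;  python3 look.py 4 .446 -.17 .15
```

```text
14.225 [-0.2  -0.06 -1.23] [ 0.4466 -0.1666  0.2126] [-0.019 -0.102  0.004] uv [ 0.46097028 -0.12123229] 0.008071811881753745 [3.14138020e+00 1.05311806e-04 1.47086519e+00]
side crop 203 125
top crop 206 354
14.325 [ 0.44662151 -0.1665841   0.21240655] [-3.14156705e+00  4.64837569e-05  1.47088501e+00] [ 0.10782254 -0.10225741 -1.75461146] 0.007978843070193965
```

View pics/side4.png

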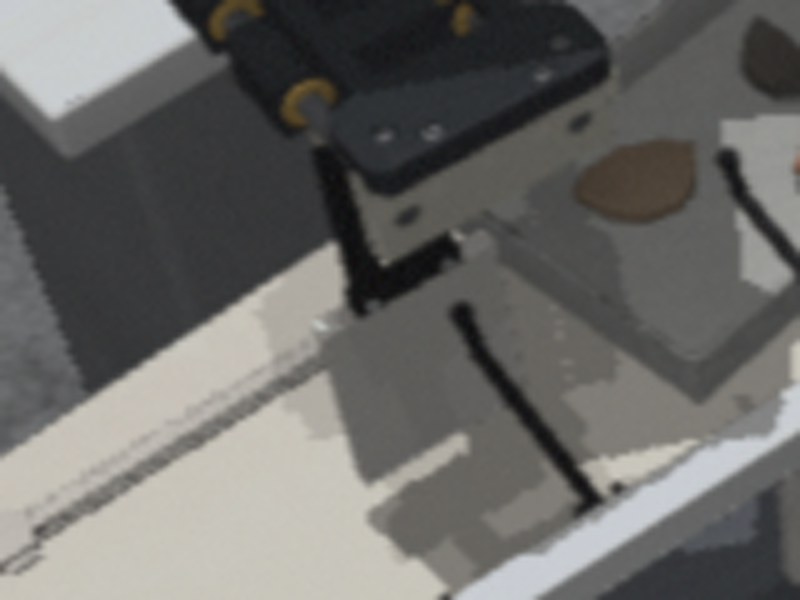

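```bash
python3 - <<'E'
from h import *
goal(.402,.2795,.24,1.639,(.4466,-.1666,.2126,1.4709))
E
```

```text
tx 0.4394 ty -0.0889 tz -0.0274 yaw -0.1681
```

Emit:
{"api": "apply_moves", "payload": {
  "plan": [
    {"tx":0,"ty":-0.005,"tz":-0.0275,"yaw":0,"grip":-1},
    {"tx":0.02,"ty":-0.02,"tz":-0.0275,"yaw":-0.02,"grip":-1},
    {"tx":0.055,"ty":-0.03,"tz":-0.0275,"yaw":-0.04,"grip":-1},
    {"tx":0.1,"ty":-0.04,"tz":-0.0275,"yaw":-0.06,"grip":-1},
    {"tx":0.145,"ty":-0.05,"tz":-0.0275,"yaw":-0.08,"grip":-1},
    {"tx":0.19,"ty":-0.055,"tz":-0.0275,"yaw":-0.1,"grip":-1},
    {"tx":0.22,"ty":-0.06,"tz":-0.0275,"yaw":-0.1,"grip":-1},
    {"tx":0.22,"ty":-0.06,"tz":-0.0275,"yaw":-0.1,"grip":-1}
  ]
}}

```text
time: 15.32
tool_pos: [0.4085, 0.0599, 0.24]
tool_rot: [3.142, -0.0, 1.574]
contact_force: [0.1, -0.7, -1.4]
opening: 0.0075
```

```bash
python3 - <<'E'
from h import *
s=robot.observe(); print(s["tool_pos"],s["tool_rot"])
goal(.402,.2795,.24,1.639)
E
```

```text
[0.40848519 0.05990637 0.24001322] [ 3.14156392e+00 -1.36006228e-04  1.57430085e+00]
tx 0.2196 ty -0.0057 tz 0.0000 yaw -0.0647
```

Emit:
{"api": "apply_moves", "payload": {
  "plan": [
    {"tx":0.025,"ty":0,"tz":0,"yaw":0,"grip":-1},
    {"tx":0.065,"ty":-0.002,"tz":0,"yaw":-0.02,"grip":-1},
    {"tx":0.11,"ty":-0.004,"tz":0,"yaw":-0.04,"grip":-1},
    {"tx":0.155,"ty":-0.0057,"tz":0,"yaw":-0.068,"grip":-1},
    {"tx":0.195,"ty":-0.0057,"tz":0,"yaw":-0.068,"grip":-1},
    {"tx":0.22,"ty":-0.0057,"tz":0,"yaw":-0.068,"grip":-1},
    {"tx":0.22,"ty":-0.0057,"tz":0,"yaw":-0.068,"grip":-1},
    {"tx":0.22,"ty":-0.0057,"tz":0,"yaw":-0.068,"grip":-1}
  ]
}}

```text
time: 16.32
tool_pos: [0.4033, 0.2773, 0.2398]
tool_rot: [-3.141, 0.001, 1.638]
contact_force: [-0.2, -0.9, -1.4]
opening: 0.008
```

```bash
python3 f.py; python3 look.py 5 .402 .28 .12
```

```text
16.575 [ 0.43  0.01 -1.14] [0.4033 0.2773 0.24  ] [-0.    -0.099  0.006] uv [0.3735773  0.31620676] 0.007921219548932651 [3.14133559e+00 1.19032304e-04 1.63759079e+00]
side crop 83 288
top crop 234 91
16.675 [0.40314804 0.27788195 0.24010821] [3.14137465e+00 7.54851186e-05 1.63804803e+00] [ 0.11795419  0.56762611 -0.79129761] 0.007819804781147355
```

View pics/side5.png

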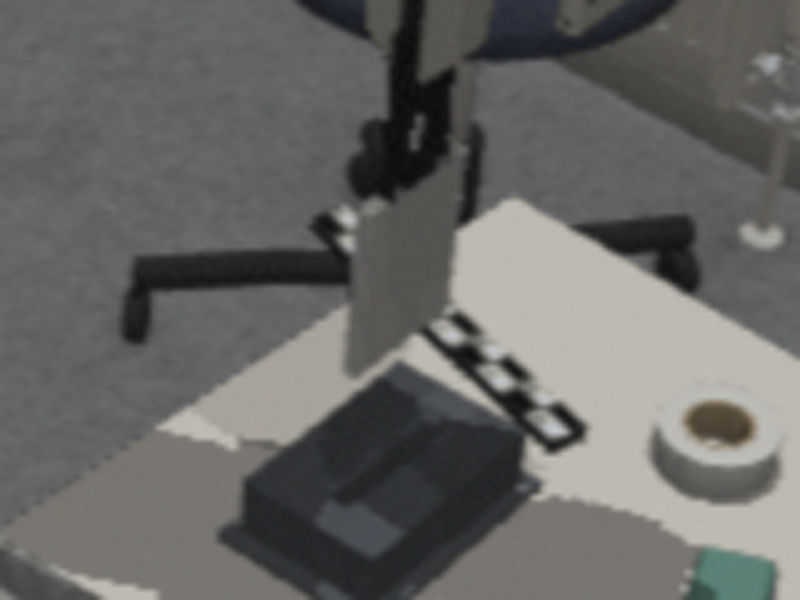

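View pics/top5.png

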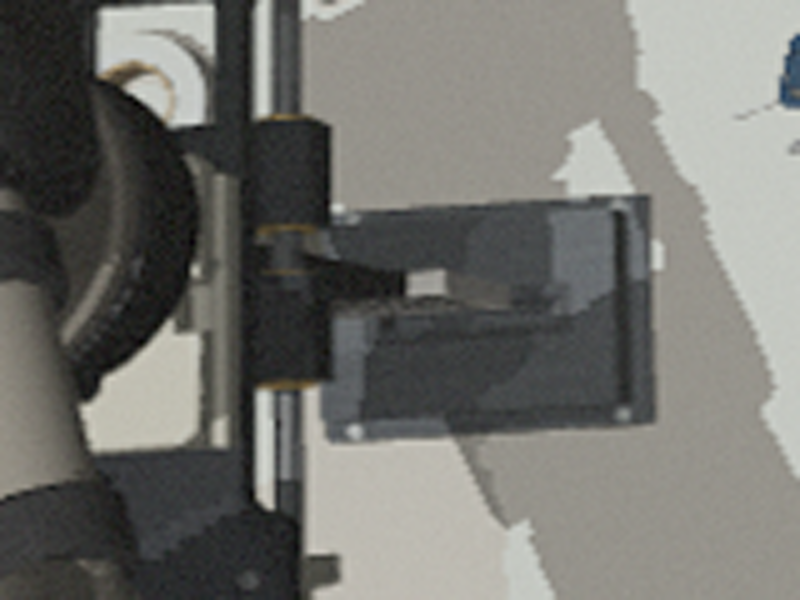

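```bash
cat > pl.py <<'E'
from h import *
import sys
a=.068
def meas(k,n,zr):
    z=np.load(f"{n}{k}.npz"); P=cloud(n,z["d"]); g=z["p"].astype(int).max(-1)
    m=(z["d"]>0)&(abs(P[...,0]-.402)<.05)&(abs(P[...,1]-.28)<.06)&(P[...,2]>zr[0])&(P[...,2]<zr[1])
    Q=P[m]-[.402,.2795,0]; f=Q[:,0]*np.cos(a)+Q[:,1]*np.sin(a); s=-Q[:,0]*np.sin(a)+Q[:,1]*np.cos(a)
    q=lambda A:np.percentile(A,[1,5,50,95,99]).round(4)
    c=np.polyfit(s,f,1); cz=np.polyfit(Q[:,2],f,1)
    print(n,m.sum(),"across",q(f),"along",q(s),"z",q(Q[:,2]),"yawerr",-c[0],"tilt",cz[0])
k=sys.argv[1]; zr=[float(v) for v in sys.argv[2:4]]
for n in("side","top"): meas(k,n,zr)
E
python3 pl.py 5 .115 .18
```

```text
side 515 across [-0.0034 -0.0006  0.0033  0.0049  0.0056] along [-0.0371 -0.036  -0.0095  0.0241  0.0276] z [0.1162 0.1186 0.1489 0.1771 0.1795] yawerr -0.03169859143493879 tilt 0.0013482216588078908
top 127 across [-0.0033 -0.0032 -0.0029  0.0036  0.0046] along [-0.0335 -0.0331 -0.0238  0.0133  0.0228] z [0.1163 0.1184 0.1466 0.178  0.179 ] yawerr 0.08138022168049625 tilt 0.012999709030171268
```

```bash
python3 - <<'E'
from h import *
a=.068
for n in("side","top"):
    z=np.load(f"{n}0.npz"); P=cloud(n,z["d"]); 
    m=(z["d"]>0)&(abs(P[...,0]-.402)<.06)&(abs(P[...,1]-.28)<.08)&(P[...,2]>.032)&(P[...,2]<.041)
    Q=P[m]-[.402,.2795,0]; f=Q[:,0]*np.cos(a)+Q[:,1]*np.sin(a); s=-Q[:,0]*np.sin(a)+Q[:,1]*np.cos(a)
    def edge(A,B,lim,hi):
        bs=np.arange(-lim,lim,.006); X=[];Y=[]
        for b in bs:
            k=(A>=b)&(A<b+.006)
            if k.sum()>8: X.append(b+.003);Y.append(np.percentile(B[k],97 if hi else 3))
        c=np.polyfit(X,Y,1); r=Y-np.polyval(c,X); k=abs(r)<2*r.std()+1e-6; return np.polyfit(np.array(X)[k],np.array(Y)[k],1)
    e=[edge(s,f,.045,1),edge(s,f,.045,0),edge(f,s,.03,1),edge(f,s,.03,0)]
    print(n,"across mid",(e[0][1]+e[1][1])/2,"w",e[0][1]-e[1][1],"along mid",(e[2][1]+e[3][1])/2,"w",e[2][1]-e[3][1],"dyaw",-e[0][0],-e[1][0],e[2][0],e[3][0])
z=np.load("side5.npz");P=cloud("side",z["d"])
m=(z["d"]>0)&(abs(P[...,0]-.402)<.05)&(abs(P[...,1]-.28)<.06)&(P[...,2]>.112)&(P[...,2]<.18)
Q=P[m]-[.402,.2795,.146]; f=Q[:,0]*np.cos(a)+Q[:,1]*np.sin(a); s=-Q[:,0]*np.sin(a)+Q[:,1]*np.cos(a)
k=np.ones(len(f),bool)
for i in range(8):
    A=np.c_[s,Q[:,2],np.ones(len(s))]; c=np.linalg.lstsq(A[k],f[k],rcond=None)[0]; r=f-A@c; k=abs(r)<max(.0012,1.5*np.median(abs(r[k])))
print("plate back: yawerr",-c[0],"tilt",c[1],"across",c[2],k.sum(),r[k].std())
for b in np.arange(.112,.18,.01):
    kk=k&(abs(Q[:,2]+.146-b)<.005); 
    if kk.sum()>5: print(round(b,3),s[kk].min().round(4),s[kk].max().round(4))
E
```

```text
side across mid 1.6368910279708493e-05 w 0.07145201966722073 along mid -0.0029947410146103776 w 0.10681265748138723 dyaw -0.005845589999140952 -0.008413737835251418 -0.01577521951662996 -0.006299555986380274
top across mid 0.00040167038460800497 w 0.0690796068162122 along mid 0.0008902244894075893 w 0.10664130817727482 dyaw 0.000696736980208064 -0.003501863804325312 -0.006791185547442982 -0.012276942845218302
plate back: yawerr 0.0010589066094195006 tilt 0.007583329172570314 across 0.003492706520195216 396 0.0006412142144406075
0.112 -0.0376 0.0271
0.122 -0.0371 0.0268
0.132 -0.0334 0.0292
0.142 -0.0364 0.028
0.152 -0.0361 0.0247
0.162 -0.037 0.028
0.172 -0.0369 0.0249
```

Emit:
{"api": "apply_moves", "payload": {
  "plan": [
    {"tx":0.002,"ty":0,"tz":0.012,"yaw":0.004,"grip":-1},
    {"tx":0.002,"ty":0,"tz":0.03,"yaw":0.004,"grip":-1},
    {"tx":0.002,"ty":0,"tz":0.045,"yaw":0.004,"grip":-1},
    {"tx":0.002,"ty":0,"tz":0.055,"yaw":0.004,"grip":-1},
    {"tx":0.002,"ty":0,"tz":0.06,"yaw":0.004,"grip":-1},
    {"tx":0.002,"ty":0,"tz":0.0615,"yaw":0.004,"grip":-1},
    {"tx":0.002,"ty":0,"tz":0.0615,"yaw":0.004,"grip":-1}
  ]
}}

```text
time: 17.55
tool_pos: [0.403, 0.2804, 0.1787]
tool_rot: [3.141, -0.0, 1.635]
contact_force: [-0.2, 0.6, -0.6]
opening: 0.0079
```

```bash
python3 f.py; python3 look.py 6 .402 .28 .08; python3 pl.py 6 .05 .115
```

```text
17.8 [ 0.29 -0.14 -1.  ] [0.4031 0.2804 0.1788] [-0.038 -0.104  0.02 ] uv [0.37304289 0.31925755] 0.007587769042572375 [ 3.14106769e+00 -1.13991867e-04  1.63482175e+00]
side crop 98 286
top crop 235 98
17.9 [0.40291675 0.28035143 0.17863981] [ 3.14126221e+00 -2.64547410e-05  1.63476581e+00] [-0.1121414  -0.64999188 -1.28168534] 0.007351898410419083
side 446 across [-0.0033 -0.0013  0.0034  0.005   0.0054] along [-0.0349 -0.0332 -0.006   0.0267  0.0312] z [0.0506 0.0543 0.0837 0.1118 0.1144] yawerr -0.030790657454691964 tilt -0.001346882778471836
top 96 across [-0.0033 -0.0032 -0.003   0.0035  0.0043] along [-0.0308 -0.0305 -0.0229  0.0119  0.0166] z [0.0504 0.0525 0.0813 0.1102 0.1135] yawerr 0.09021934903724087 tilt 0.006311763091501347
```

View pics/side6.png

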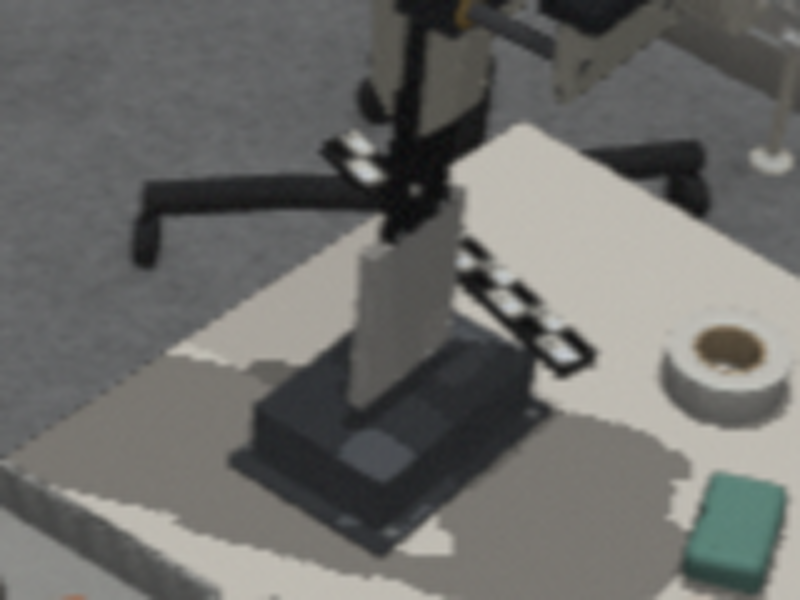

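View pics/top6.png

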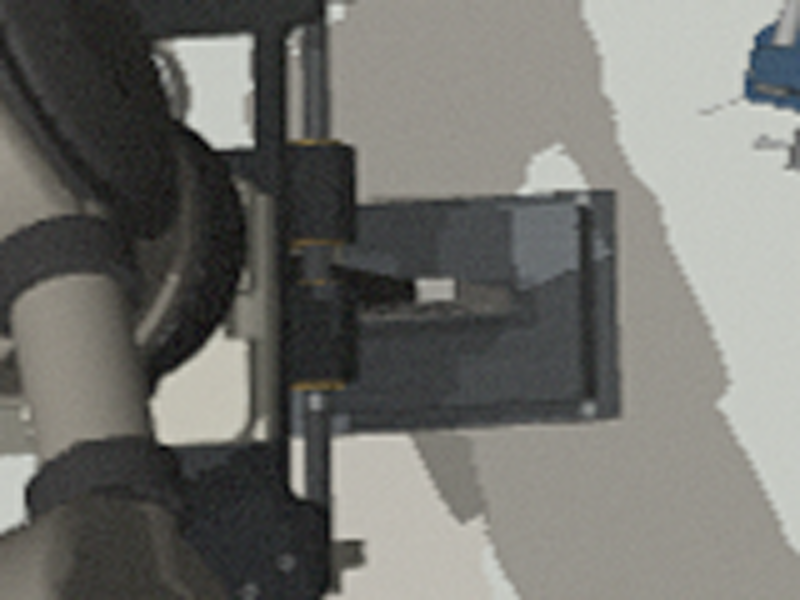

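Emit:
{"api": "apply_moves", "payload": {
  "plan": [
    {"tx":0,"ty":0,"tz":0.003,"yaw":0,"grip":-1},
    {"tx":0,"ty":0,"tz":0.006,"yaw":0,"grip":-1},
    {"tx":0,"ty":0,"tz":0.008,"yaw":0,"grip":-1},
    {"tx":0,"ty":0,"tz":0.009,"yaw":0,"grip":-1},
    {"tx":0,"ty":0,"tz":0.01,"yaw":0,"grip":-1},
    {"tx":0,"ty":0,"tz":0.01,"yaw":0,"grip":-1}
  ]
}}

```text
time: 18.65
tool_pos: [0.4028, 0.2803, 0.1684]
tool_rot: [-3.142, 0.0, 1.635]
contact_force: [0.6, 0.9, -2.5]
opening: 0.0077
```

```bash
python3 f.py
```

```text
18.9 [-0.17  0.16 -1.32] [0.4029 0.2803 0.1685] [-0.037 -0.093 -0.012] uv [0.37290834 0.31915914] 0.007727565698064785 [3.14142266e+00 2.64954455e-05 1.63474266e+00]
```

Emit:
{"api": "apply_moves", "payload": {
  "plan": [
    {"tx":0,"ty":0,"tz":0.0005,"yaw":0,"grip":-1},
    {"tx":0,"ty":0,"tz":0.001,"yaw":0,"grip":-1},
    {"tx":0,"ty":0,"tz":0.0015,"yaw":0,"grip":-1},
    {"tx":0,"ty":0,"tz":0.002,"yaw":0,"grip":-1},
    {"tx":0,"ty":0,"tz":0.002,"yaw":0,"grip":-1}
  ]
}}

```text
time: 19.52
tool_pos: [0.4028, 0.2803, 0.1664]
tool_rot: [-3.141, 0.0, 1.635]
contact_force: [1.3, -0.0, -1.5]
opening: 0.0073
```

```bash
python3 f.py
```

```text
19.775 [-0.15  0.47 -1.36] [0.4029 0.2803 0.1665] [-0.034 -0.073 -0.003] uv [0.37287006 0.31914984] 0.008074438657406832 [3.14156569e+00 6.43228504e-05 1.63475285e+00]
```

Emit:
{"api": "apply_moves", "payload": {
  "plan": [
    {"tx":0,"ty":0,"tz":0.0005,"yaw":0,"grip":-1},
    {"tx":0,"ty":0,"tz":0.001,"yaw":0,"grip":-1},
    {"tx":0,"ty":0,"tz":0.0015,"yaw":0,"grip":-1},
    {"tx":0,"ty":0,"tz":0.002,"yaw":0,"grip":-1},
    {"tx":0,"ty":0,"tz":0.002,"yaw":0,"grip":-1}
  ]
}}

```text
time: 20.4
tool_pos: [0.4028, 0.2803, 0.1644]
tool_rot: [-3.142, 0.0, 1.635]
contact_force: [-0.5, 0.8, -1.9]
opening: 0.008
```

```bash
python3 f.py
```

```text
20.65 [-0.28 -0.26 -0.8 ] [0.4029 0.2803 0.1645] [-0.01  -0.123  0.01 ] uv [0.37285708 0.31914246] 0.007430359908149492 [3.14154074e+00 1.06465562e-04 1.63482280e+00]
```

Emit:
{"api": "apply_moves", "payload": {
  "plan": [
    {"tx":0,"ty":0,"tz":0.0005,"yaw":0,"grip":-1},
    {"tx":0,"ty":0,"tz":0.001,"yaw":0,"grip":-1},
    {"tx":0,"ty":0,"tz":0.0015,"yaw":0,"grip":-1},
    {"tx":0,"ty":0,"tz":0.002,"yaw":0,"grip":-1},
    {"tx":0,"ty":0,"tz":0.002,"yaw":0,"grip":-1}
  ]
}}

```text
time: 21.28
tool_pos: [0.4028, 0.2803, 0.1624]
tool_rot: [-3.142, 0.0, 1.635]
contact_force: [-0.3, -0.6, -1.8]
opening: 0.008
```

```bash
python3 f.py
```

```text
21.525 [ 0.06  0.17 -1.2 ] [0.4029 0.2803 0.1625] [-0.    -0.097 -0.003] uv [0.3728663 0.3191438] 0.007982063929708913 [3.14152829e+00 5.97348195e-05 1.63483623e+00]
```

Emit:
{"api": "apply_moves", "payload": {
  "plan": [
    {"tx":0,"ty":0,"tz":0.001,"yaw":0,"grip":-1},
    {"tx":0,"ty":0,"tz":0.0025,"yaw":0,"grip":-1},
    {"tx":0,"ty":0,"tz":0.004,"yaw":0,"grip":-1},
    {"tx":0,"ty":0,"tz":0.0055,"yaw":0,"grip":-1},
    {"tx":0,"ty":0,"tz":0.0065,"yaw":0,"grip":-1},
    {"tx":0,"ty":0,"tz":0.0065,"yaw":0,"grip":-1}
  ]
}}

```text
time: 22.28
tool_pos: [0.4028, 0.2803, 0.1559]
tool_rot: [-3.142, 0.0, 1.635]
contact_force: [0.5, 0.8, -1.0]
opening: 0.0076
```

```bash
python3 f.py
```

```text
22.525 [ 0.31  0.16 -1.02] [0.4029 0.2803 0.156 ] [-0.011 -0.119 -0.002] uv [0.37287645 0.31915607] 0.00806469028388254 [3.14149000e+00 1.02251514e-04 1.63485098e+00]
```

Emit:
{"api": "apply_moves", "payload": {
  "plan": [
    {"tx":0,"ty":0,"tz":0.001,"yaw":0,"grip":-1},
    {"tx":0,"ty":0,"tz":0.0025,"yaw":0,"grip":-1},
    {"tx":0,"ty":0,"tz":0.004,"yaw":0,"grip":-1},
    {"tx":0,"ty":0,"tz":0.005,"yaw":0,"grip":-1},
    {"tx":0,"ty":0,"tz":0.006,"yaw":0,"grip":-1},
    {"tx":0,"ty":0,"tz":0.006,"yaw":0,"grip":-1}
  ]
}}

```text
time: 23.28
tool_pos: [0.4028, 0.2803, 0.1499]
tool_rot: [-3.141, 0.0, 1.635]
contact_force: [0.1, -0.8, -1.1]
opening: 0.0076
```

```bash
python3 f.py
```

```text
23.525 [-0.42  0.09 -1.18] [0.4029 0.2803 0.15  ] [-0.034 -0.11   0.004] uv [0.37288405 0.31914607] 0.007683612080503608 [3.14146702e+00 3.43610934e-05 1.63475364e+00]
```

Emit:
{"api": "apply_moves", "payload": {
  "plan": [
    {"tx":0,"ty":0,"tz":0.001,"yaw":0,"grip":-1},
    {"tx":0,"ty":0,"tz":0.002,"yaw":0,"grip":-1},
    {"tx":0,"ty":0,"tz":0.0028,"yaw":0,"grip":-1},
    {"tx":0,"ty":0,"tz":0.0033,"yaw":0,"grip":-1},
    {"tx":0,"ty":0,"tz":0.0033,"yaw":0,"grip":-1}
  ]
}}

```text
time: 24.15
tool_pos: [0.403, 0.2804, 0.1469]
tool_rot: [3.141, -0.0, 1.635]
contact_force: [-0.6, 0.1, 1.7]
opening: 0.008
```

```bash
python3 f.py
```

```text
24.4 [-0.71  0.69  2.71] [0.403  0.2804 0.1469] [-0.016  0.032 -0.006] uv [0.37299418 0.31926064] 0.007848841097874294 [ 3.14105806e+00 -1.86098500e-04  1.63479001e+00]
```

Emit:
{"api": "apply_moves", "payload": {
  "plan": [
    {"tx":0,"ty":0,"tz":0.0003,"yaw":0,"grip":-1},
    {"tx":0,"ty":0,"tz":0.0005,"yaw":0,"grip":-1},
    {"tx":0,"ty":0,"tz":0.0005,"yaw":0,"grip":-1}
  ]
}}

```text
time: 24.78
tool_pos: [0.4032, 0.2806, 0.1469]
tool_rot: [3.14, -0.001, 1.635]
contact_force: [-1.0, -0.9, 7.3]
opening: 0.0077
```

```bash
python3 f.py
```

```text
25.025 [-1.06  0.56  6.9 ] [0.4032 0.2806 0.1469] [-0.022  0.164 -0.028] uv [0.37318675 0.319429  ] 0.007915991144876238 [ 3.14034589e+00 -5.28552671e-04  1.63477018e+00]
```

Emit:
{"api": "apply_moves", "payload": {
  "plan": [
    {"tx":0,"ty":0,"tz":-0.0005,"yaw":0,"grip":-1},
    {"tx":0,"ty":0,"tz":-0.0005,"yaw":0,"grip":-0.8},
    {"tx":0,"ty":0,"tz":-0.0005,"yaw":0,"grip":-0.6},
    {"tx":0,"ty":0,"tz":-0.0005,"yaw":0,"grip":-0.3},
    {"tx":0,"ty":0,"tz":-0.0005,"yaw":0,"grip":-0.1},
    {"tx":0,"ty":0,"tz":-0.0005,"yaw":0,"grip":-0.1}
  ]
}}

```text
time: 25.78
tool_pos: [0.4029, 0.2803, 0.1466]
tool_rot: [-3.142, 0.0, 1.635]
contact_force: [-0.4, 0.3, 0.2]
opening: 0.04
```

Emit:
{"api": "apply_moves", "payload": {
  "plan": [
    {"tx":0,"ty":0,"tz":-0.01,"yaw":0,"grip":-0.1},
    {"tx":0,"ty":0,"tz":-0.03,"yaw":0,"grip":-0.1},
    {"tx":0,"ty":0,"tz":-0.06,"yaw":0,"grip":-0.1},
    {"tx":0,"ty":0,"tz":-0.1,"yaw":0,"grip":-0.1},
    {"tx":0,"ty":0,"tz":-0.13,"yaw":0,"grip":-0.1},
    {"tx":0,"ty":0,"tz":-0.13,"yaw":0,"grip":-0.1}
  ]
}}

```text
time: 26.52
tool_pos: [0.4039, 0.2809, 0.2796]
tool_rot: [3.136, -0.002, 1.635]
contact_force: [-0.4, -0.0, -0.8]
opening: 0.0411
```

Emit:
{"api": "apply_moves", "payload": {
  "plan": [
    {"tx":-0.05,"ty":0,"tz":0,"yaw":0,"grip":-0.1},
    {"tx":-0.1,"ty":0,"tz":0,"yaw":0,"grip":-0.1},
    {"tx":-0.15,"ty":0,"tz":0,"yaw":0,"grip":-0.1},
    {"tx":-0.2,"ty":0,"tz":0,"yaw":0,"grip":-0.1},
    {"tx":-0.24,"ty":0,"tz":0,"yaw":0,"grip":-0.1},
    {"tx":-0.24,"ty":0,"tz":0,"yaw":0,"grip":-0.1}
  ]
}}

```text
time: 27.28
tool_pos: [0.4179, 0.0388, 0.276]
tool_rot: [-3.14, 0.0, 1.631]
contact_force: [0.2, 0.7, 0.8]
opening: 0.0411
```

```bash
python3 look.py 7 .402 .28 .07; python3 pl.py 7 .045 .09; python3 - <<'E'
from h import *
for n in("side","top"):
    z=np.load(f"{n}7.npz"); P=cloud(n,z["d"]); m=(z["d"]>0)&(abs(P[...,0]-.402)<.04)&(abs(P[...,1]-.28)<.05)&(P[...,2]>.1); print(n,"top z",np.percentile(P[m][:,2],[90,98,99.5]))
    u=P[...,:2]@[np.cos(RA),np.sin(RA)]; v=P[...,:2]@[-np.sin(RA),np.cos(RA)]
    m=(z["d"]>0)&(u>.5)&(u<.63)&(P[...,2]>.178)&(P[...,2]<.215)&(v>-.06)&(v<.02); 
    if m.sum(): print("chart",m.sum(),np.median(u[m]),np.median(v[m]),np.percentile(P[m][:,2],98))
E
```

```text
side crop 102 286
top crop 235 99
27.375 [0.41784734 0.0409641  0.27618375] [-3.14047842e+00 -5.61480145e-04  1.63358433e+00] [-0.30824662 -0.09848632  0.36819895] 0.04136225537205225
side 306 across [-0.0037 -0.0016  0.003   0.0048  0.0056] along [-0.0347 -0.0332 -0.0066  0.0256  0.0306] z [0.046  0.0476 0.0681 0.0876 0.0896] yawerr -0.03952310682024555 tilt -0.00283844667228315
top 80 across [-0.0035 -0.0034 -0.0032  0.0029  0.004 ] along [-0.0306 -0.0304 -0.0114  0.0267  0.0313] z [0.0465 0.0488 0.0679 0.0888 0.0898] yawerr 0.05335785325794655 tilt -0.002242770903353702
side top z [0.16734994 0.16902519 0.16985537]
chart 367 0.5743402077663264 -0.02457727414834271 0.2072339135683597
top top z [0.16851136 0.16951831 0.16980124]
chart 64 0.5691025336355271 -0.0325833175204779 0.2080316621923422
```

View pics/side7.png

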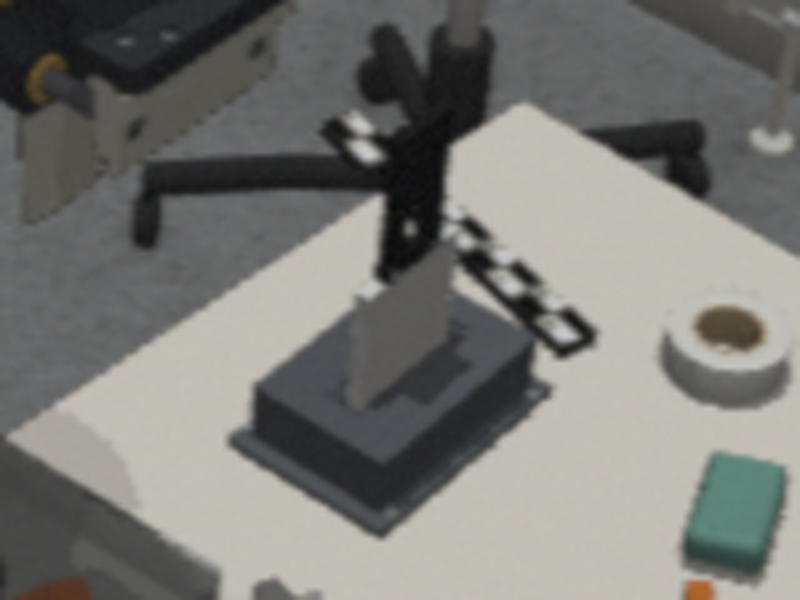

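View pics/top7.png

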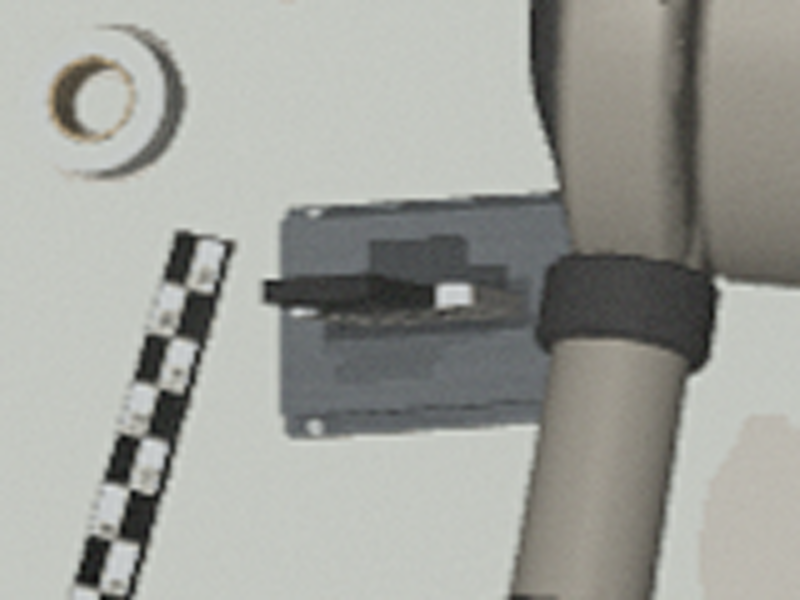

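```bash
python3 f.py; python3 look.py 8 .402 .28 .07; python3 pl.py 8 .045 .09; python3 -c "
from cell import robot
print(robot.hand_in())"
```

```text
27.625 [ 0.07 -0.12 -0.3 ] [0.418  0.0417 0.2764] [-0.002 -0.088 -0.002] uv [0.41173124 0.08323027] 0.04124822650360917 [-3.14137527e+00 -5.76807668e-05  1.63651616e+00]
side crop 102 286
top crop 235 99
27.725 [0.41812324 0.04151259 0.27665243] [-3.14149680e+00  1.75630211e-05  1.63618112e+00] [-0.60816707 -1.07055954  0.54688335] 0.041340917750055
side 301 across [-0.0044 -0.0019  0.0032  0.0048  0.0054] along [-0.0335 -0.0329 -0.0064  0.0268  0.0313] z [0.0457 0.0476 0.0686 0.0875 0.0893] yawerr -0.0365071037559277 tilt 0.005933588170253116
top 82 across [-0.0036 -0.0035 -0.0032  0.0031  0.0042] along [-0.0311 -0.0307 -0.014   0.0273  0.0312] z [0.0457 0.0468 0.0694 0.0888 0.0898] yawerr 0.05943045484249476 tilt -0.00648968711916921
the job is handed in; nothing more can be done
None
```

The dot plate is standing in the foot's slot with its dots facing the front of the desk, and I have handed the job in at about 28 s.

- **Off the peg:** I gripped the tab gently, lifted 4 mm and slid the plate out along the peg. At 58 mm out I lowered it until the slot's edge touched the peg; the force rose to roughly 5 N. That gave a slope of 0.15 rad, matching the cameras. I then passed the upturned tip with about 1.5 mm of room on each side. The force readings there showed only the plate's weight.
- **Into the foot:** I lowered the plate in small steps with no contact on the way down. It stopped on the floor with about 7 N on the wrist, within 0.7 mm of the height I had worked out. I then released it and backed away.

**Last checks**
- **Position:** both cameras show the plate upright and at rest, within about 1 mm of the slot's middle both across and along.
- **Height:** the depth picture put the lower edge about 2 mm above the slot's floor. The height at which the plate touched down suggests under 1 mm, and the cameras have been reading slightly high throughout. Both are inside the 3 mm limit.
- **Plate turn:** the quick turn estimates disagreed between the cameras (-0.04 and +0.06 rad) because of stray edge points. A more careful fit, made before I lowered the plate, gave about 0.001 rad.
- **Colour chart:** the side camera shows it where it was. The top camera's view of it was partly blocked by the arm, so that reading is not reliable.

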